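# Vent a hot block warmer with the lifting rod

## Task

The lid of the block warmer is too hot to touch, so open it with the blue-handled lifting rod: pick the rod up by its handle, push its steel end through the ring on the lid from the warmer's left side while the lid is still shut, then lift the sprung lid with it until the lid is parallel to the orange marker arm at the warmer's right side. Finish while still holding it there: the program ends with the rod in the gripper carrying the lid. Keep the gripper and the arm off the lid, and do not shift the marker arm or knock the other things about.

Things in the scene. Friction and masses are not known exactly. Their poses are not given: they have to be found in the camera images.
- warmer: block warmer fixed to the worktop: white box 130 deep (x) x 110 wide (y) x 60 mm high, grey top; Origin under its centre, on the worktop; own +x points to its back, +y to its left side, z up; the front panel with the dark display faces -x. Its hinge line runs along its y, 60 mm behind the origin and 60 mm up. A thin curved aluminium scale is fixed to its right side, 57 to 60 mm from the middle, up to 140 mm high.
- lid: grey lid of the warmer, 120x104x11 mm with a steel ring on top at its front. Origin on the hinge line, midway across; shut, its axes are parallel to the warmer's and the lid reaches from 2 to 122 mm along -x and from 1 to 12 mm up. It opens by turning about its +y axis (its front goes up); the turn from the warmer's orientation is the opening angle, 0 shut, at most 1.3 rad. A spring pulls it shut at all angles: about 2.5 to 5 N upward at the ring hold it. 140 g.
- lid_eye (a point): centre of the steel ring on the lid, 112 mm in front of the hinge line and 32 mm above it when shut (20 mm above the lid's top, so 92 mm over the worktop), midway across; axes are the lid's. The hole looks along the lid's y; 19 mm wide (ring of 5 mm wire, 30 mm outside). An 8 mm rod parallel to the hinge line goes through and the ring turns freely about it; with the lid hanging on it the rod's axis lies about 5.5 mm above this point.
- marker: orange marker arm at the warmer's right side, turning stiffly about the same hinge line, set before the start at an angle from 0.28 to 0.62 rad; must stay as it is. Origin on the hinge line, midway across the warmer (the same point as the lid's origin); its turn from the warmer's orientation about +y is the angle at which the lid shall be held; its x axis is then parallel to the lid's.
- marker_tip (a point): front end of the orange arm, 128 mm from the hinge line, 68 mm to the right of the middle; the arm is 4 mm thick, 7 mm high, with a flag 22x5x16 mm at the end; axes are the arm's.
- rod_grip (a point): the place to grip the lifting rod: on the middle of its blue upright handle plate, 40 mm above its underside. Plate 14 mm thick (own x), 36 mm long (own y), 60 mm high, with a foot 28 mm wide and 6 mm high; the flat sides face own +x and -x. The steel rod, 8 mm thick with a round end, leaves the foot's end toward own -y, its axis 36 mm below this point. It stands at the left of the warmer on its foot with the rod lying on the worktop; 100 g.
- rod_tip (a point): free end of the steel rod: 103 mm toward own -y from the handle's middle (85 mm free of the handle) and 36 mm below rod_grip; axes are the rod's, parallel to those of rod_grip.
- analyser_front (a point): fixed furniture: middle of the front face of the tall white analyser (350 mm wide, 450 mm high) that stands behind the rod and the warmer's left; keep the gripper and wrist in front of it.
- microscope_top (a point): fixed furniture: top of the black and white microscope at the warmer's right, 325 mm high, 180 mm wide (y), 250 mm deep (x), eyepieces toward the robot; pass above or in front of it. The laptop farther right is under 300 mm high.
- notes: yellow sticky-note pad, 78x78x10 mm, lying at the left; origin under its centre; a bystander
- timer: white bench timer, 66x66x18 mm, at the right; origin under its centre; a bystander
- brown_bottle: brown bottle with blue cap, 47x48x88 mm, at the right; origin under its centre; a bystander
- red_dropper: white dropper bottle with red tip, 36x36x98 mm, at the right; origin under its centre; a bystander
- blue_dropper: white dropper bottle with blue tip, 36x36x98 mm, at the right; origin under its centre; a bystander
- cup: white sample cup with yellow lid, 58x58x70 mm, at the right; origin under its centre; a bystander

How it is judged:
On the way, in this order (a step that is already met when the one before it is completed fails the run):
1. the rod is picked up off the worktop (height (world z) of rod_grip above 0.06 m and contact force between the fingers and rod above 1 N), for 0.2 s.
2. the rod's end is through the ring from the left while the lid is still shut (y of rod_tip in the frame of lid_eye below -0.008 m and y of rod_grip in the frame of lid_eye above 0.03 m and x of rod_tip in the frame of lid_eye between -0.014 and 0.014 m and z of rod_tip in the frame of lid_eye between -0.014 and 0.014 m and angle between lid_eye's own z axis and vertical below 0.15 rad), for 0.1 s.
At the end, for the whole second after the job is handed in: The gripper holds the rod, whose end is at least 8 mm through the ring from the left and carries the lid (over 0.8 N); the lid stays still within 0.08 rad of the orange arm, which has moved under 12 mm; the robot does not touch the lid, nor the rod the marker (y of rod_tip in the frame of lid_eye below -0.008 m and y of rod_grip in the frame of lid_eye above 0.03 m and x of rod_tip in the frame of lid_eye between -0.014 and 0.014 m and z of rod_tip in the frame of lid_eye between -0.014 and 0.014 m and angle between the x axis of lid_eye and the x axis of marker_tip, either way round below 0.08 rad and contact force between rod and lid above 0.8 N and contact force between the fingers and rod above 2 N and height (world z) of rod_grip above 0.12 m and angular speed of lid below 0.15 rad/s and contact force between each of the fingers, the arm and lid below 0.5 N and contact force between rod and marker below 0.3 N and distance of marker_tip from where it was at the start of the episode below 0.012 m); the arm keeps its last pose, push and grip.
It fails at once if the gripper or arm touches the hot lid (contact force between any of the fingers, the arm and lid above 1.5 N).
It fails at once if the marker arm is shifted (12 mm at its tip) (distance of marker_tip from where it was at the start of the episode above 0.012 m).
It fails at once if a bystander is pushed more than 30 mm (distance of any of notes, timer, brown_bottle, red_dropper, blue_dropper, cup from where it was at the start of the episode above 0.03 m).
It also fails if it takes over 51 s, if anything falls off the work surface, if the arm or the gripper's body presses on something with over 40 N, if the wrist force passes 120 N, or if a joint passes its speed limit or range.

## Robot

A 6-joint arm with a two-finger parallel gripper is mounted at the origin on a cart in front of the work surface, level with it; the furniture and walls round the work are solid. World frame = base frame: x ahead of the robot, y to its left, z up, the work surface at z = 0. Lengths are in m, angles in rad, forces in N, time in s.
With the tool pointing down it reaches from about 0.425 to 0.95 m from the base axis. Payload 3.5 kg.
Tool frame: the origin (TCP) lies at the very end of the fingers, on their centre line; the grasp point (between the pads) lies bot.pinch_z behind it (bot.pinch_z is the distance from the TCP to the grasp point, in m); y points along the fingers, z is the direction in which the jaws open and shut, and the axes are right-handed (so a half turn about y gives the same grasp; the last joint's range is limited). The gripper opens to 85 mm and grips with 20 to 120 N. Pads are 22 mm wide; open, the fingers measure 114 mm over their backs; the gripper's body (76 mm by 85 mm) begins 54 mm behind the grasp point. The pads swing forward as they close: fully open they stand 13 mm farther back than shut.
Start: joints at [-1.483, 0.286, 1.577, -0, 1.279, -0.15], TCP at [0.159, -0.656, 0.231] pointing down, gripper open.
Joint ranges: [-2.77, 2.77], [-0.9, 2.22], [0.21, 2.48], [-1.53, 4.67], [0.24, 2.81], [-2.84, 2.84]. Speed limits (rad/s): [2.79, 2.79, 3.14, 3.14, 3.14, 3.14].

## Interface

Orientations are given as a rotation vector (axis times angle).
In Python, from station import bot gives the robot as it stands. The module is installed in compiled form; this text tells all that it offers.
- The arm moves only by the tool servo_tool, never from a script. Its argument "moves" is a list of rows, each an object of numbers: "dx", "dy", "dz": the shift along the tool's x, y, z in cm; "wx", "wy", "wz": the turn, a rotation vector about the tool's x, y, z in degrees; "grip": the closure, from -1 (fully open) to 1 (shut). In form: [{"dx": .., "dy": .., "dz": .., "wx": .., "wy": .., "wz": .., "grip": ..}, ...]. A call has 1 to 5 rows; each row shifts and turns the commanded pose from where the row before left it, along the tool's axes as they then stand; what a row does not reach is not made up. A row lasts 1/12 s, in which the tool goes at most 41.7 mm and 7.16 degrees, less where a joint would pass 70% of its speed; a pose out of reach is approached as far as the arm can. A call is refused whole if a number of a shift passes 4.17 or a number of a turn 7.16, either way. A call with a gripper value outside its range is refused whole. The fingers move at their own pace and stop on an object; "squeeze" is the grip in N (left out, the last holds). Time passes only in rows, so rows that do not move let the fingers close. It gives the time, the measured TCP pose, the force and the opening at its end, in the units of the state.
- bot.get_obs(): the state, without advancing time (a new reading comes with each control period).
- bot.snapshot(name): name is "scene" or "top"; returns (picture, depth): 420x560x3 uint8, red, green, blue; 420x560 float32, m along the optical axis (not along the pixel's ray), 0 where there is no reading.
- bot.get_calibration(name): a dict with "fx", "fy", "cx", "cy" (pixels), "k1" (the pictures are not rectified: a ray, as slopes to the right and down, at radius r is drawn at 1 + k1 r^2 times it, then the intrinsics apply), "R" (3x3) and "t" (3): a world point X has camera coordinates R X + t. Camera axes: x right, y down, z forward; pixel columns grow to the right and rows downward; lengths in m; the calibration is good to about 2 mm. A picture is of the moment at which its call begins. get_calibration takes no time and is no camera call.
- bot.hand_in(): hands the job in, once; it reports no verdict.
The state is a dict: "time_s": time; "joint_positions": joint angles; "joint_velocities": joint speeds; "effort": joint torques, N m; "eef_pos": TCP position; "ee_rot": TCP orientation; "ft_force": force on the tool from outside, world axes, zero at the start; "torque": the same for the moment, N m; "grip_width": opening from 0.0 (shut) to 1.0 (fully open).
Only numpy, scipy, OpenCV 4.12 (cv2) and the standard library are available. Lean on these libraries where they do the work, as an engineer would, in place of code of your own. Each camera call takes 0.05 s, during which the arm holds its last target.

## Working session

There is one attempt and no reset: what is moved stays moved. The work goes in short steps, Python scripts to look and compute and a tool call to move; the robot and the scene stay as the last step left them, time stands still between calls to the robot, and variables do not carry over. Pictures are saved under pics/ and viewed, and the job is handed in when it is done.

Besides the shell and the picture viewer there is one more tool, called in YAML: its name, and indented under it one key for each argument. servo_tool: Moves the arm, as the interface text tells. Its arguments: {"type":"object","properties":{"moves":{"type":"array"},"squeeze":{"type":"number"}},"required":["moves"]}

```bash
mkdir -p pics; ls; cat > h.py <<'E'
import numpy as np, cv2
from station import bot
from scipy.spatial.transform import Rotation as Rn
def snap(name,tag):
    p,d=bot.snapshot(name); cv2.imwrite(f'pics/{tag}.png',p[:,:,::-1]); np.savez(f'pics/{tag}.npz',p=p,d=d); return p,d
def load(tag):
    z=np.load(f'pics/{tag}.npz'); return z['p'],z['d']
def ray(name,u,v):
    c=bot.get_calibration(name); K=np.array([[c['fx'],0,c['cx']],[0,c['fy'],c['cy']],[0,0,1.]])
    q=cv2.undistortPoints(np.array([[[u,v]]],float),K,np.array([c['k1'],0,0,0.]))[0,0]
    R=np.array(c['R']);t=np.array(c['t']); return -R.T@t, R.T@np.array([q[0],q[1],1.])
def onplane(name,u,v,z):
    o,d=ray(name,u,v); return o+d*(z-o[2])/d[2]
def cloud(name,d):
    c=bot.get_calibration(name); K=np.array([[c['fx'],0,c['cx']],[0,c['fy'],c['cy']],[0,0,1.]])
    h,w=d.shape; uu,vv=np.meshgrid(np.arange(w),np.arange(h))
    q=cv2.undistortPoints(np.stack([uu,vv],-1).reshape(-1,1,2).astype(float),K,np.array([c['k1'],0,0,0.])).reshape(h,w,2)
    P=np.dstack([q,np.ones((h,w))])*d[...,None]
    X=(P-np.array(c['t']))@np.array(c['R']); X[d==0]=np.nan; return X
def project(name,X):
    c=bot.get_calibration(name); K=np.array([[c['fx'],0,c['cx']],[0,c['fy'],c['cy']],[0,0,1.]])
    return cv2.projectPoints(np.atleast_2d(X).astype(float),cv2.Rodrigues(np.array(c['R']))[0],np.array(c['t'],float),K,np.array([c['k1'],0,0,0.]))[0].reshape(-1,2)
E
python3 - <<'E'
from h import *
snap('scene','s0');snap('top','t0')
print(bot.get_obs(),bot.pinch_z)
for n in('scene','top'):print(bot.get_calibration(n))
E
```

```text
pics
{'time_s': 0.1, 'joint_positions': array([-1.48299413e+00,  2.87148215e-01,  1.57804947e+00,  4.40260524e-06,
        1.27861920e+00, -1.49972485e-01]), 'joint_velocities': array([ 0.000792  , -0.00260567, -0.00273714,  0.0001635 ,  0.00127498,
       -0.00105775]), 'effort': array([ 5.14365802e-04, -4.07297230e+01, -2.93699563e+01, -1.46335028e-04,
        3.43852495e-03,  2.61592508e-07]), 'eef_pos': array([ 0.1589839 , -0.65538599,  0.23002786]), 'ee_rot': array([-0.25019442,  2.09754665, -2.09285585]), 'ft_force': array([-0.12498748, -0.51706452, -0.29279653]), 'torque': array([-0.010707  ,  0.00011902,  0.02993171]), 'grip_width': 0.9970169286952858} 0.0187
{'fx': 381.2194671336171, 'fy': 381.2194671336171, 'cx': 276.747021562937, 'cy': 215.53402787118785, 'k1': 0.014271002860010422, 'R': array([[ 0.99848424,  0.05281142, -0.01549781],
       [ 0.02474169, -0.68221799, -0.73073009],
       [-0.04916378,  0.72923904, -0.68249055]]), 't': array([-0.57876493,  0.12480422,  1.43625068])}
{'fx': 434.304695317435, 'fy': 434.304695317435, 'cx': 278.48957305707256, 'cy': 211.73497624503597, 'k1': -0.13452673561989442, 'R': array([[ 0.01827772, -0.99983206,  0.00133297],
       [-0.98371397, -0.01822147, -0.17881497],
       [ 0.17880923,  0.00195707, -0.98388182]]), 't': array([0.00567068, 0.59207982, 1.33880563])}
```

View pics/s0.png

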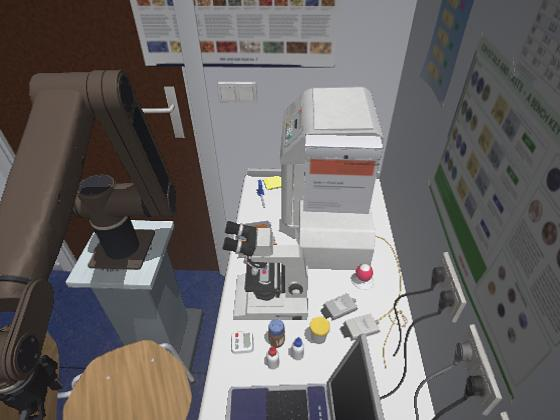

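View pics/t0.png

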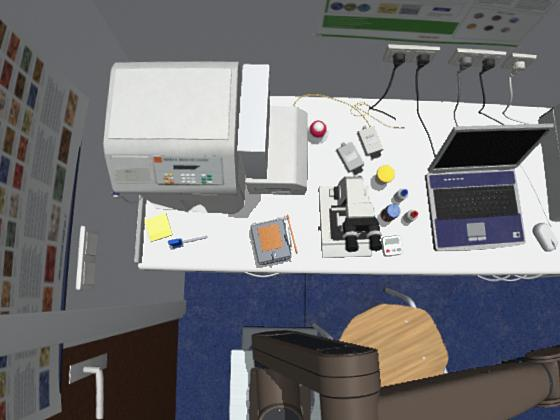

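The top view shows the warmer at about (270,241), the marker arm on its right at (291,233), the rod at (175..207,240) and the notes at (158,228). Now I'll zoom in on these.

```bash
python3 - <<'E'
from h import *
p,d=load('t0'); 
cv2.imwrite('pics/t0a.png',cv2.resize(p[210:275,135:305,::-1],None,fx=4.7,fy=4.7,interpolation=cv2.INTER_CUBIC))
p2,d2=load('s0'); cv2.imwrite('pics/s0a.png',cv2.resize(p2[165:265,225:305,::-1],None,fx=6,fy=6,interpolation=cv2.INTER_CUBIC))
X=cloud('top',d)
for (u,v) in [(176,243),(190,240),(205,237),(158,228),(270,241),(252,228),(288,228),(255,262),(291,233),(270,255),(295,250),(140,250),(220,230),(176,210)]:
  print(u,v,X[v,u].round(4))
E
```

```text
176 243 [0.485  0.3428 0.048 ]
190 240 [0.5001 0.3061 0.0086]
205 237 [0.5116 0.2576 0.004 ]
158 228 [0.5375 0.4155 0.0098]
270 241 [0.4944 0.0412 0.0776]
252 228 [0.5345 0.0986 0.0753]
288 228 [ 0.5275 -0.0129  0.1389]
255 262 [0.433  0.0903 0.0024]
291 233 [ 0.52   -0.0236  0.0833]
270 255 [0.4515 0.0405 0.0692]
295 250 [ 0.4652 -0.0359  0.1048]
140 250 [0.4622 0.4692 0.0173]
220 230 [0.536  0.2088 0.0034]
176 210 [ 6.012e-01  3.609e-01 -5.000e-04]
```

View pics/t0a.png

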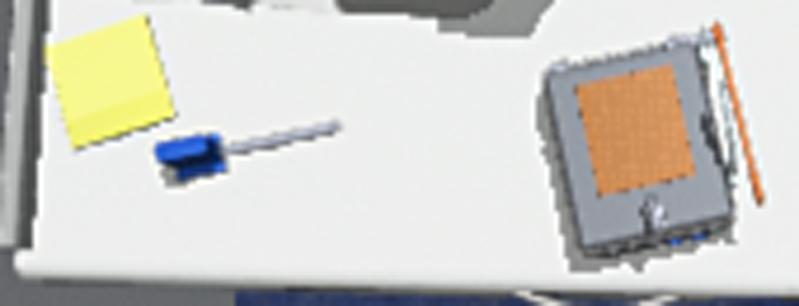

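View pics/s0a.png

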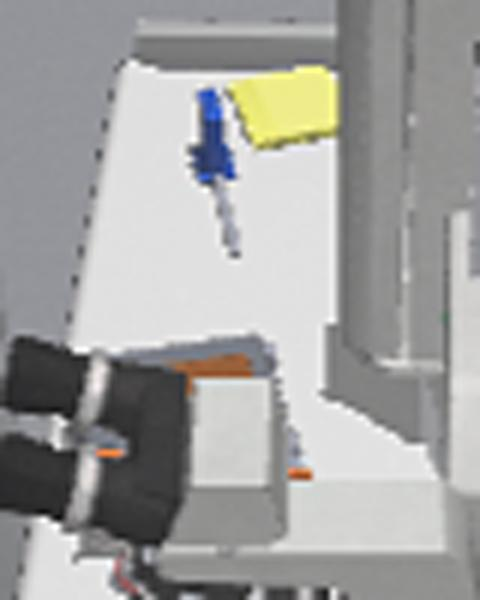

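```bash
python3 - <<'E'
from h import *
p,d=load('t0'); X=cloud('top',d)
print('cam',ray('top',0,0)[0],ray('scene',0,0)[0])
hsv=cv2.cvtColor(p,cv2.COLOR_RGB2HSV)
print('blue');
m=(hsv[...,0]>100)&(hsv[...,0]<125)&(hsv[...,1]>150);m[:, :160]=0;m[:,215:]=0;m[:225]=0;m[255:]=0
for v in range(234,254):
  print(v,' '.join(f"{int(round(X[v,u,2]*1000)):3d}{'*' if m[v,u] else ' '}" for u in range(164,212)))
print()
g=p.mean(2).astype(int)
for v in range(232,250):
  print(v,' '.join(f"{g[v,u]:3d}" for u in range(176,212)))
R=Rn.from_rotvec(bot.get_obs()['ee_rot']).as_matrix();print(R)
E
```

```text
cam [0.34294274 0.01383816 1.42309169] [ 0.6454113  -0.93166098  1.06245612]
blue
234   6   12   11   11    6    9   13    6   -2    3   -2    3   -2   -1    1    3   -3    0    0   -1    2   -2    1   -1    1   -1    2    3   -3   -3    6    4   -1    3    0   -1   -1    3    1    0    0   -2    3    3   -1   -2    6    0 Traceback (most recent call last):
  File "<stdin>", line 8, in <module>
  File "<stdin>", line 8, in <genexpr>
ValueError: cannot convert float NaN to integer
```

```bash
python3 - <<'E'
from h import *
p,d=load('t0'); X=cloud('top',d)
for v in range(212,266):
  print(v,' '.join(f"{int(round(X[v,u,2]*1000)):3d}" for u in range(248,302)))
cv2.imwrite('pics/t0b.png',cv2.resize(p[208:268,245:305,::-1],None,fx=10,fy=10,interpolation=cv2.INTER_CUBIC))
E
```

```text
212   5   1  -1   1   0   3   2  -7   1  -7   0   0  -1   2   3   1  -1  -2  -6  -8  -4  -4   1   0  -1  -2  -3  -5   1  -6  -2  -2  -2  -3  -2  -3  -5   4   1   0   3  -6   0   1   2   0   0   0  -1  -1  -1   0   0  -4
213  -7   7  -2   0  -6   0   1   3   4  -2  -1  -4  -2  -1  -1   3  -3  -4   3   1  -2   1  -3   0  -5  -2   1  -1   3   2   0  -4  -2   0  -3  -3   4   1   1  -1   2   4  -4   1   4  -1  -8   2  -4   1   4  -1   0  -4
214   7   3  -3   1   0   6   2   4   0  -3  -4   2  -5   0   2  -5  -4   1  -3   0  -1   1   3  -3   0   1  -5   2  -5   0   2   3   2   2   1   0  -1  -2   0  -4  -1   0   2   1  -5  -2  -1   0   2   0  -3  -2   2  -3
215  -2   3   0   1   2   2  -1   0  -2   0  -1   1  -4   3  -3  -2   3  -1  -1   1   0  -1   3   0  -4  -6   1  -4   1   1   0  -4  -1  -3   3   4  -6  -5  57  65   3  -4   6   3  -1   0  -4   4   1   3  -2  -4   1  -2
216   0   3   5   1  -2  -2   0   1  -2  -9  -5  -2   0  -2   1  -5   0  -2  -2  -1  -3   2   1   1   3  -2   1  -4  -4  -1  -2   1  -2  -5  -3  63  62  56  66  70  62   5   1   3  -4  -1   2  -4   3  -2   2   2  -1   0Traceback (most recent call last):
  File "<stdin>", line 4, in <module>
  File "<stdin>", line 4, in <genexpr>
ValueError: cannot convert float NaN to integer
```

```bash
python3 - <<'E'
from h import *
p,d=load('t0'); X=np.nan_to_num(cloud('top',d),nan=-.099)
hsv=cv2.cvtColor(p,cv2.COLOR_RGB2HSV)
m=(hsv[...,0]>100)&(hsv[...,0]<125)&(hsv[...,1]>150);m[:, :160]=0;m[:,215:]=0;m[:225]=0;m[255:]=0
print('    ',' '.join(f"{u:3d} " for u in range(164,186)))
for v in range(234,254):
  print(v,' '.join(f"{int(round(X[v,u,2]*1000)):3d}{'*' if m[v,u] else ' '}" for u in range(164,186)))
g=p.mean(2).astype(int)
print('    ',' '.join(f"{u:3d}" for u in range(164,212)))
for v in range(232,250):
  print(v,' '.join(f"{g[v,u]:3d}" for u in range(164,212)))
print(Rn.from_rotvec(bot.get_obs()['ee_rot']).as_matrix())
cv2.imwrite('pics/t0b.png',cv2.resize(p[208:268,245:305,::-1],None,fx=10,fy=10,interpolation=cv2.INTER_CUBIC))
print('    ',' '.join(f"{u:3d}" for u in range(250,302)))
for v in range(214,264):
  print(v,' '.join(f"{int(round(X[v,u,2]*1000)):3d}" for u in range(250,302)))
E
```

```text
164  165  166  167  168  169  170  171  172  173  174  175  176  177  178  179  180  181  182  183  184  185 
234   6   12   11   11    6    9   13    6   -2    3   -2    3   -2   -1    1    3   -3    0    0   -1    2   -2 
235  13    7    4   11   11   10    5    0    0    3    4    0    0   -1   -8    2    2   -1   -2  -99   -2    2 
236   9   10    7   11    4   -5    3   -1   -1    2   -2   -5    3    3   -1   -5    0    8    3    1    4    0 
237   4    1    1   -1    3    0   -2    1    2   -2   -1   -1    1    5   -1   -4   -4   -4   -2    1    2    0 
238  -2   -7    6   -2    2   -3    0    2    0   -6    0   -2    3    2    1    0    6    8   -4  -99   -1   -1 
239  -1   -6    4    3    1   -2   -1   -2   -2   62   61   61   61*  61*  67*  53*   7*   9   -4   -1   -1    0 
240   4    2    4   -2   60   62   57*  55*  61*  65*  63*  58*  57*  57*  57*  49*  35*  22    7   -1   -1    5 
241   1   -3    1   -6   61*  61*  61*  59*  57*  67*  60*  59*  62*  58*  59*  51*  37*  20    4   12   11    7 
242   0   -5    2    3   61*  68*  59*  68*  63*  60*  66*  62*  55*  58*  62*
[... 15281 characters left out ...]
   2  -2   0   5   4  -4   0   1   0  -4  -2   1   0   1  -1  -2
261   5   3  -5  -3   6   0   3   0  72  74  74  74  72  65  68  68  56  55  51  52  56  47  47  40  41  45  33  30  39  36  -1   0   2   0  -5   4  -6  -1  -2  -3  -4   0   0   1  -1  -1  -4   0   0  -4   2   1
262   0  -3   3  -1   4   2   2  -6  54  65  68  70  58  49  57  53  47  47  47  48  45  41  40  33   2   0  -6   2  -1  -1   2  -3   2  -6  -3   1   1   0   0   4   0   3   5   1   0  -4   0  -3   5  -3  -5  -4
263   0  -4  -1   0   1   3   6   4  49  49  58  50  52  50  42  45  43  41  41  28   2   0   0   3  -2   4   3   1   5   0  -4  -2  -1  -7   1   0  -3   1   0  -5  -1   0   6  -4   0   2  -3   3   3   7   3  -3
```

View pics/t0b.png

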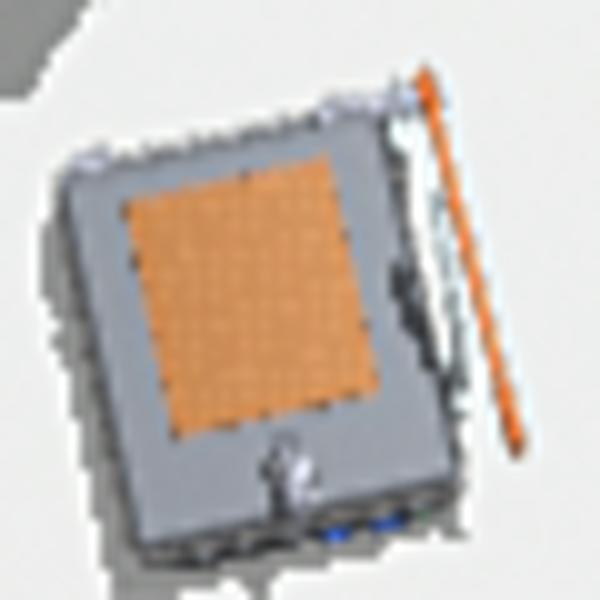

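```bash
cat > meas.py <<'E'
from h import *
p,d=load('t0'); X=cloud('top',d)
z=X[...,2]; sel=np.zeros(z.shape,bool); sel[214:264,248:302]=True
m=sel&(z>.0645)&(z<.0795)
hsv=cv2.cvtColor(p,cv2.COLOR_RGB2HSV)
m=cv2.morphologyEx(m.astype(np.uint8),cv2.MORPH_OPEN,np.ones((5,5)))
m=cv2.morphologyEx(m,cv2.MORPH_CLOSE,np.ones((5,5)))
c=max(cv2.findContours(m,cv2.RETR_EXTERNAL,cv2.CHAIN_APPROX_NONE)[0],key=cv2.contourArea)[:,0]
P=np.array([onplane('top',u,v,.072)[:2] for u,v in c])
r=cv2.minAreaRect((P*1000).astype(np.float32)); print('lid rect',r)
# orange patch
o=(hsv[...,0]<18)&(hsv[...,1]>110)
pat=o.copy(); pat[:,:255]=0; pat[:,284:]=0; pat[:220]=0;pat[256:]=0
vv,uu=np.nonzero(pat); Q=np.array([onplane('top',u,v,.0725)[:2] for u,v in zip(uu,vv)])
print('patch',cv2.minAreaRect((Q*1000).astype(np.float32)))
# ring
rg=np.zeros(z.shape,bool); rg[249:262,270:279]=True; rg&=(z>.094)&(z<.115)
print('ring',rg.sum(),X[rg].mean(0)); 
vv,uu=np.nonzero(rg); print('ring px',uu.mean(),vv.mean(), onplane('top',uu.mean(),vv.mean(),.103))
mk=o.copy(); mk[:,:285]=0; mk[:,300:]=0; mk[:212]=0; mk[258:]=0
vv,uu=np.nonzero(mk); M=X[mk]; ok=np.isfinite(M[:,2])&(M[:,2]>.05); 
np.save('pics/mk.npy',M[ok]); 
A=M[ok]; print(len(A)); l=np.polyfit(A[:,0],A[:,1],1);print('marker line yaw',np.arctan(l[0]))
E
python3 meas.py; python3 - <<'E'
from h import *
p,d=load('s0'); hsv=cv2.cvtColor(p,cv2.COLOR_RGB2HSV); X=cloud('scene',d)
o=(hsv[...,0]<18)&(hsv[...,1]>110)
for v,u in zip(*np.nonzero(o)):
  if 225<u<300 and 215<v<255: print(u,v,X[v,u].round(3),p[v,u])
E
```

```text
lid rect ((499.2669677734375, 40.17536544799805), (123.24871063232422, 104.58402252197266), 14.000259399414062)
patch ((506.4698181152344, 42.52426528930664), (73.8561019897461, 64.1414794921875), 13.64295768737793)
ring 16 [0.4469259  0.0278101  0.10280029]
ring px 273.9375 255.6875 [0.44692028 0.02780905 0.103     ]
42
marker line yaw 0.23530115026398643
262 224 [0.522 0.075 0.075] [133  97  74]
263 224 [0.526 0.077 0.073] [131  91  65]
264 224 [0.529 0.077 0.074] [149  95  63]
265 224 [0.533 0.077 0.073] [160 101  63]
255 225 [0.496 0.071 0.073] [148 109  82]
256 225 [0.5   0.074 0.071] [135  95  68]
257 225 [0.504 0.072 0.072] [148  94  61]
258 225 [0.508 0.067 0.078] [158 100  63]
259 225 [0.511 0.074 0.071] [159 102  65]
260 225 [0.515 0.069 0.076] [155  98  62]
261 225 [0.518 0.073 0.072] [153  97  61]
262 225 [0.522 0.073 0.072] [153  97  60]
263 225 [0.526 0.074 0.072] [152  97  60]
264 225 [0.53  0.071 0.074] [153  97  62]
265 225 [0.534 0.069 0.076] [155  97  60]
266 225 [0.537 0.075 0.07 ] [123  89  66]
254 226 [0.493 0.065 0.074] [148  98  71]
255 226 [0.496 0.068 0.071]
[... 811 characters left out ...]
]
265 227 [0.534 0.059 0.076] [149  88  51]
266 227 [0.538 0.063 0.072] [150  87  48]
256 228 [0.501 0.056 0.073] [145  93  61]
256 229 [nan nan nan] [142  87  55]
256 230 [0.502 0.045 0.074] [147 106  74]
241 240 [ 0.461 -0.042  0.11 ] [232 132  90]
242 240 [ 0.464 -0.041  0.11 ] [255 136  62]
243 240 [ 0.468 -0.044  0.113] [255 138  64]
244 240 [ 0.471 -0.039  0.108] [255 140  66]
273 243 [ 0.568 -0.017  0.073] [241 140  95]
274 243 [ 0.572 -0.014  0.07 ] [208 122  77]
275 243 [ 0.575 -0.012  0.068] [218 141  90]
273 244 [ 0.568 -0.014  0.064] [152 101  82]
274 244 [ 0.572 -0.017  0.068] [155  80  43]
275 244 [ 0.575 -0.014  0.066] [142  73  41]
276 244 [ 0.579 -0.013  0.065] [168  82  40]
```

```bash
python3 - <<'E'
from h import *
for y in (.235,.243):
  xw=np.array([np.cos(y),np.sin(y)]); H=np.array([.4993,.0402])+.062*xw
  A=np.load('pics/mk.npy'); s=-(A[:,:2]-H)@xw*1000; t=(A[:,:2]-H)@np.array([-xw[1],xw[0]])*1000; z=A[:,2]*1000-60
  i=np.argsort(s)
  print(H,H-.112*xw,t.mean()); print(np.c_[s,t,z][i].round(0).astype(int).tolist())
  k=(s>5)&(s<95); f=np.polyfit(s[k],z[k],1); print(f,np.arctan(f[0]))
  k=(s>20); off=np.where(s>97,8,3.5)
  from scipy.optimize import least_squares
  L=least_squares(lambda q:-s[k]*np.sin(q[0])+z[k]*np.cos(q[0])-off[k],[.35],loss='soft_l1',f_scale=3); print(L.x)
  k=(s>20)&(s<97);L=least_squares(lambda q:-s[k]*np.sin(q[0])+z[k]*np.cos(q[0])-off[k],[.35],loss='soft_l1',f_scale=3); print(L.x)
for u,v in((272.5,250.5),(275.3,260.5)):print(onplane('top',u,v,.092))
p,d=load('t0');print(p[246:264,268:280].mean(2).astype(int))
E
```

```text
[0.55959589 0.05463627] [0.45067428 0.02855785] -67.71341547303263
[[-4, -68, 5], [0, -67, 10], [2, -67, 4], [4, -70, 11], [5, -66, 7], [6, -69, 10], [10, -68, 10], [14, -67, 18], [16, -67, 14], [21, -69, 16], [24, -68, 17], [27, -67, 19], [30, -67, 19], [35, -69, 24], [37, -68, 18], [40, -67, 21], [44, -67, 23], [48, -69, 26], [52, -68, 32], [55, -67, 31], [57, -67, 23], [61, -69, 30], [65, -68, 32], [67, -67, 29], [71, -67, 34], [75, -69, 35], [78, -68, 35], [80, -68, 31], [84, -67, 39], [87, -69, 36], [91, -68, 38], [94, -67, 40], [97, -67, 39], [101, -69, 44], [104, -68, 50], [107, -67, 51], [110, -67, 45], [111, -69, 49], [113, -66, 45], [114, -69, 49], [117, -68, 51], [120, -67, 49]]
[0.33394264 8.956305  ] 0.3222988343250083
[0.36402046]
[0.38697422]
[0.55947847 0.05511817] [0.45076898 0.02816922] -67.73718643959586
[[-4, -69, 5], [0, -68, 10], [2, -67, 4], [4, -70, 11], [6, -66, 7], [7, -69, 10], [10, -69, 10], [15, -67, 18], [17, -67, 14], [21, -69, 16], [24, -68, 17], [28, -68, 19], [31, -67, 19], [35, -69, 24], [38, -68, 18], [41, -68, 21], [44, -67, 23], [48, -69, 26], [5
[... 724 characters left out ...]
153 161 160 161 161 162 162 163 163]
 [150 160 161 159 141 136 140 160 161 162 162 161]
 [159 158 161 161 132 147 134 160 161 161 162 160]
 [159 160 162 155 105 169 158 179 160 160 162 161]
 [159 160 158 104 128 149 189 233 165 159 162 160]
 [159 160 158  88 105 125 213 226 137 157 162 163]
 [159 160 162 148  91 128 197 171 136 159 164 163]
 [158 161 163 163  71 103 191 177 194 169 156 141]
 [160 163 163 164  79  90 147 136 140 116 101  92]
 [161 156 141 133  72  70 102 118  92  89 113 108]
 [114 102  87  94  83  93 105 100  80  96  89  82]
 [ 87 118 109  91  84  96 107  87  58  74 121  90]
 [ 81 112  72  52  49  65  88 139 134 114 144 136]
 [ 66  83  78 106 135 136 134 143 143 137 154 153]]
```

```bash
cat > rodm.py <<'E'
from h import *
p,d=load('t0'); X=cloud('top',d); hsv=cv2.cvtColor(p,cv2.COLOR_RGB2HSV)
g=p.mean(2); w=np.clip(238-g,0,110); w[g>225]=0
sub=np.zeros_like(w); sub[234:245,183:209]=w[234:245,183:209]>20
pts=np.argwhere(sub>0)
# centre per column
C=[]
for u in range(187,206):
    col=np.nonzero(sub[232:246,u])[0]+232
    C.append([u,col.mean(),len(col)])
C=np.array(C);Q=np.array([onplane('top',u,v,.005)[:2] for u,v,_ in C])
vx,vy,x0,y0=cv2.fitLine(Q.astype(np.float32),cv2.DIST_HUBER,0,.01,.01).ravel()
dv=np.array([vx,vy]); dv*=np.sign(-dv[1]); print('dir',dv,'yaw',np.arctan2(dv[0],-dv[1]),'pt',x0,y0, C[:,2])
tip=onplane('top',207.0,236.0,.005)[:2]; print('tip',tip)
b=(hsv[...,0]>100)&(hsv[...,0]<125)&(hsv[...,1]>100)
t=b.copy(); t[:,:166]=0;t[:,182:]=0;t[:237]=0;t[246:]=0; t&=(X[...,2]>.053)
vv,uu=np.nonzero(t); T=np.array([onplane('top',u,v,.06)[:2] for u,v in zip(uu,vv)])
print(len(T),T.mean(0),cv2.minAreaRect((T*1000).astype(np.float32)))
n=np.array([-dv[1],dv[0]]); print('off top centre from rod line',(T.mean(0)-[x0,y0])@n,'along from tip', (T.mean(0)-tip)@dv)
E
python3 rodm.py
```

```text
dir [ 0.23810112 -0.97124034] yaw 0.24041028 pt 0.5038231 0.29099235 [3. 4. 3. 3. 3. 3. 4. 4. 3. 3. 4. 3. 3. 3. 3. 4. 3. 3. 3.]
tip [0.51497515 0.25090354]
50 [0.48901859 0.34921536] ((489.074462890625, 348.1661376953125), (13.879775047302246, 36.88995361328125), 12.578937530517578)
off top centre from rod line -0.0005157715378834105 along from tip -0.10166469337283011
```

```bash
cat >> h.py <<'E'
def plan(wps, p=None,yaw=None, ms=4.0, mt=7.0):
    """wps: (x,y,z,yaw of tool z). prints rows in tool axes"""
    o=bot.get_obs()
    if p is None: p=o['eef_pos'].copy(); R=Rn.from_rotvec(o['ee_rot']).as_matrix()
    k=0
    for w in wps:
        T=np.array(w[:3]); z=np.array([np.cos(w[3]),np.sin(w[3]),0]); y=np.array([0,0,-1.]); Rt=np.c_[np.cross(y,z),y,z]
        rv=Rn.from_matrix(R.T@Rt).as_rotvec(degrees=True)
        n=int(max(np.ceil(np.linalg.norm(T-p)*100/ms),np.ceil(np.linalg.norm(rv)/mt),1))
        st=(T-p)/n
        for i in range(n):
            s=R.T@st*100; print(k,'d',s.round(2).tolist(),'w',(rv/n).round(2).tolist()); k+=1
            R=R@Rn.from_rotvec(rv/n,degrees=True).as_matrix()
        p=T
E
python3 - <<'E'
from h import *
p,d=load('t0'); X=cloud('top',d)
for u in (140,170,200,225,240):
  print(u,[X[v,u].round(3).tolist() for v in range(150,216,8)])
print('mic')
for u,v in((330,190),(345,190),(345,225),(350,241),(375,241),(325,250),(365,215),(372,240)): print(u,v,X[v,u].round(3))
plan([(.159,-.655,.45,-1.333),(.45,-.35,.47,-.6),(.47,.0,.47,-.1),(.4888,.3495,.40,.24)])
E
```

```text
140 [[0.672, 0.357, 0.423], [0.655, 0.36, 0.41], [0.639, 0.363, 0.395], [0.623, 0.366, 0.38], [0.606, 0.371, 0.362], [0.59, 0.376, 0.341], [0.62, 0.456, 0.095], [0.607, 0.475, 0.031], [0.58, 0.473, 0.032]]
170 [[0.672, 0.282, 0.423], [0.654, 0.283, 0.416], [0.64, 0.287, 0.395], [0.623, 0.289, 0.38], [0.607, 0.292, 0.365], [0.592, 0.297, 0.339], [0.596, 0.327, 0.219], [0.605, 0.369, 0.052], [0.586, 0.379, 0.006]]
200 [[0.672, 0.208, 0.426], [0.655, 0.209, 0.415], [0.639, 0.21, 0.403], [0.624, 0.213, 0.38], [0.609, 0.216, 0.362], [0.593, 0.219, 0.34], [0.59, 0.233, 0.256], [0.612, 0.276, 0.023], [0.589, 0.279, -0.0]]
225 [[0.674, 0.148, 0.422], [0.657, 0.148, 0.412], [0.64, 0.149, 0.4], [0.626, 0.151, 0.377], [0.61, 0.153, 0.359], [0.594, 0.154, 0.341], [0.592, 0.165, 0.248], [0.59, 0.177, 0.145], [0.59, 0.194, 0.005]]
240 [[0.67, 0.11, 0.435], [0.715, 0.13, 0.226], [0.693, 0.129, 0.223], [0.672, 0.13, 0.209], [0.65, 0.129, 0.204], [0.637, 0.133, 0.158], [0.615, 0.133, 0.147], [0.605, 0.139, 0.072], [0.592, 0.145, -0.002]]
mic
330 190 [ 0.653 -0.142  0.111]
345 190 [ 0.631 -0.174  0.20
[... 1126 characters left out ...]
.62, -0.0, -1.43] w [-0.0, -3.18, -0.0]
21 d [-3.7, -0.0, -1.23] w [-0.0, -3.18, -0.0]
22 d [-3.76, -0.0, -1.02] w [-0.0, -3.18, -0.0]
23 d [-3.81, -0.0, -0.81] w [-0.0, -3.18, -0.0]
24 d [-3.85, -0.0, -0.6] w [-0.0, -3.18, -0.0]
25 d [-3.88, -0.0, -0.38] w [-0.0, -3.18, -0.0]
26 d [-3.88, 0.78, -0.18] w [-0.0, -2.16, -0.0]
27 d [-3.89, 0.78, -0.03] w [-0.0, -2.16, -0.0]
28 d [-3.89, 0.78, 0.11] w [-0.0, -2.16, -0.0]
29 d [-3.88, 0.78, 0.26] w [-0.0, -2.16, -0.0]
30 d [-3.87, 0.78, 0.41] w [-0.0, -2.16, -0.0]
31 d [-3.85, 0.78, 0.55] w [-0.0, -2.16, -0.0]
32 d [-3.83, 0.78, 0.7] w [-0.0, -2.16, -0.0]
33 d [-3.8, 0.78, 0.84] w [-0.0, -2.16, -0.0]
34 d [-3.76, 0.78, 0.98] w [-0.0, -2.16, -0.0]
```

servo_tool:
  moves:
    - {"dy": -3.7, "grip": -1}
    - {"dy": -3.7}
    - {"dy": -3.7}
    - {"dy": -3.7}
    - {"dy": -3.7}

```text
invalid input at $.moves[0]: expected keys dx, dy, dz, wx, wy, wz, grip
```

servo_tool:
  moves:
    - {"dy": -3.7}
    - {"dx": -3.2, "dz": -2.0, "wy": -3.8}
    - {"dx": -3.3, "dz": -1.8, "wy": -3.8}
    - {"dx": -3.4, "dz": -1.6, "wy": -3.8}
    - {"dx": -3.5, "dz": -1.4, "wy": -3.8}

```text
invalid input at $.moves[0]: expected keys dx, dy, dz, wx, wy, wz, grip
```

```bash
python3 - <<'E'
from h import *
o=bot.get_obs();print(o['time_s'],o['eef_pos'],o['joint_positions'])
plan([(.45,-.35,.47,-.6),(.47,.0,.47,-.1),(.4888,.3495,.40,.24)])
E
```

```text
0.1 [ 0.1589839  -0.65538599  0.23002786] [-1.48299413e+00  2.87148215e-01  1.57804947e+00  4.40260524e-06
  1.27861920e+00 -1.49972485e-01]
0 d [-2.73, -1.84, -1.76] w [0.01, -3.23, -0.0]
1 d [-2.82, -1.84, -1.6] w [0.01, -3.23, -0.0]
2 d [-2.91, -1.84, -1.44] w [0.01, -3.23, -0.0]
3 d [-2.99, -1.84, -1.27] w [0.01, -3.23, -0.0]
4 d [-3.05, -1.84, -1.1] w [0.01, -3.23, -0.0]
5 d [-3.11, -1.84, -0.93] w [0.01, -3.23, -0.0]
6 d [-3.16, -1.84, -0.75] w [0.01, -3.23, -0.0]
7 d [-3.19, -1.84, -0.57] w [0.01, -3.23, -0.0]
8 d [-3.22, -1.84, -0.39] w [0.01, -3.23, -0.0]
9 d [-3.24, -1.84, -0.21] w [0.01, -3.23, -0.0]
10 d [-3.25, -1.85, -0.03] w [0.01, -3.23, -0.0]
11 d [-3.24, -1.85, 0.16] w [0.01, -3.23, -0.0]
12 d [-3.23, -1.85, 0.34] w [0.01, -3.23, -0.0]
13 d [-3.34, -0.0, -2.01] w [-0.0, -3.18, -0.0]
14 d [-3.44, -0.0, -1.82] w [-0.0, -3.18, -0.0]
15 d [-3.54, -0.0, -1.63] w [-0.0, -3.18, -0.0]
16 d [-3.62, -0.0, -1.43] w [-0.0, -3.18, -0.0]
17 d [-3.7, -0.0, -1.23] w [-0.0, -3.18, -0.0]
18 d [-3.76, -0.0, -1.02] w [-0.0, -3.18, -0.0]
19 d [-3.81, -0.0, -0.81] w [-0.0, -3.18, -0.0]
20 d [-3.85, -0.0, -0.6] w [-0.0, -3.18, -0.0]
21 d [-3.88, -0.0, -0.38] w [-0.0, -3.18, -0.0]
22 d [-3.88, 0.78, -0.18] w [-0.0, -2.16, -0.0]
23 d [-3.89, 0.78, -0.03] w [-0.0, -2.16, -0.0]
24 d [-3.89, 0.78, 0.11] w [-0.0, -2.16, -0.0]
25 d [-3.88, 0.78, 0.26] w [-0.0, -2.16, -0.0]
26 d [-3.87, 0.78, 0.41] w [-0.0, -2.16, -0.0]
27 d [-3.85, 0.78, 0.55] w [-0.0, -2.16, -0.0]
28 d [-3.83, 0.78, 0.7] w [-0.0, -2.16, -0.0]
29 d [-3.8, 0.78, 0.84] w [-0.0, -2.16, -0.0]
30 d [-3.76, 0.78, 0.98] w [-0.0, -2.16, -0.0]
```

All the keys are needed in each row.

servo_tool:
  moves:
    - {"dx": 0, "dy": -3.7, "dz": 0, "wx": 0, "wy": 0, "wz": 0, "grip": -1}
    - {"dx": 0, "dy": -3.7, "dz": 0, "wx": 0, "wy": 0, "wz": 0, "grip": -1}
    - {"dx": 0, "dy": -3.7, "dz": 0, "wx": 0, "wy": 0, "wz": 0, "grip": -1}
    - {"dx": 0, "dy": -3.7, "dz": 0, "wx": 0, "wy": 0, "wz": 0, "grip": -1}
    - {"dx": 0, "dy": -3.7, "dz": 0, "wx": 0, "wy": 0, "wz": 0, "grip": -1}

```text
time_s: 0.52
eef_pos: [0.159, -0.6555, 0.4174]
ee_rot: [-0.25, 2.097, -2.094]
ft_force: [0.6, -0.6, 0.5]
grip_width: 1.0
```

servo_tool:
  moves:
    - {"dx": 0, "dy": -3.7, "dz": 0, "wx": 0, "wy": 0, "wz": 0, "grip": -1}
    - {"dx": -3.2, "dy": 0, "dz": -2.0, "wx": 0, "wy": -3.8, "wz": 0, "grip": -1}
    - {"dx": -3.3, "dy": 0, "dz": -1.8, "wx": 0, "wy": -3.8, "wz": 0, "grip": -1}
    - {"dx": -3.4, "dy": 0, "dz": -1.6, "wx": 0, "wy": -3.8, "wz": 0, "grip": -1}
    - {"dx": -3.5, "dy": 0, "dz": -1.4, "wx": 0, "wy": -3.8, "wz": 0, "grip": -1}

```text
time_s: 0.93
eef_pos: [0.2639, -0.546, 0.4527]
ee_rot: [-0.5, 1.939, -1.937]
ft_force: [-0.7, 0.5, -0.1]
grip_width: 0.995
```

```bash
python3 - <<'E'
from h import *
o=bot.get_obs();print(o['time_s'],o['eef_pos'],o['joint_positions'])
plan([(.45,-.35,.47,-.6),(.47,.0,.47,-.1),(.4888,.3495,.40,.24)])
E
```

```text
0.9333 [ 0.26385334 -0.54604777  0.45270372] [-1.28789131e+00  5.79944449e-02  1.44287932e+00  1.50960457e-04
  1.64160989e+00 -2.22523930e-01]
0 d [-3.68, -0.24, -1.16] w [0.01, -3.81, -0.0]
1 d [-3.75, -0.25, -0.92] w [0.01, -3.81, -0.0]
2 d [-3.8, -0.25, -0.66] w [0.01, -3.81, -0.0]
3 d [-3.84, -0.25, -0.41] w [0.01, -3.81, -0.0]
4 d [-3.86, -0.25, -0.15] w [0.01, -3.81, -0.0]
5 d [-3.86, -0.25, 0.1] w [0.01, -3.81, -0.0]
6 d [-3.85, -0.25, 0.36] w [0.01, -3.81, -0.0]
7 d [-3.34, -0.0, -2.01] w [0.0, -3.18, -0.0]
8 d [-3.44, -0.0, -1.82] w [0.0, -3.18, -0.0]
9 d [-3.54, -0.0, -1.63] w [0.0, -3.18, -0.0]
10 d [-3.62, -0.0, -1.43] w [0.0, -3.18, -0.0]
11 d [-3.7, -0.0, -1.23] w [0.0, -3.18, -0.0]
12 d [-3.76, -0.0, -1.02] w [0.0, -3.18, -0.0]
13 d [-3.81, -0.0, -0.81] w [0.0, -3.18, -0.0]
14 d [-3.85, -0.0, -0.6] w [0.0, -3.18, -0.0]
15 d [-3.88, -0.0, -0.38] w [0.0, -3.18, -0.0]
16 d [-3.88, 0.78, -0.18] w [0.0, -2.16, 0.0]
17 d [-3.89, 0.78, -0.03] w [0.0, -2.16, 0.0]
18 d [-3.89, 0.78, 0.11] w [0.0, -2.16, 0.0]
19 d [-3.88, 0.78, 0.26] w [0.0, -2.16, 0.0]
20 d [-3.87, 0.78, 0.41] w [0.0, -2.16, 0.0]
21 d [-3.85, 0.78, 0.55] w [0.0, -2.16, 0.0]
22 d [-3.83, 0.78, 0.7] w [0.0, -2.16, 0.0]
23 d [-3.8, 0.78, 0.84] w [0.0, -2.16, 0.0]
24 d [-3.76, 0.78, 0.98] w [0.0, -2.16, 0.0]
```

servo_tool:
  moves:
    - {"dx": -3.7, "dy": -0.2, "dz": -1.2, "wx": 0, "wy": -3.8, "wz": 0, "grip": -1}
    - {"dx": -3.7, "dy": -0.2, "dz": -0.9, "wx": 0, "wy": -3.8, "wz": 0, "grip": -1}
    - {"dx": -3.8, "dy": -0.2, "dz": -0.7, "wx": 0, "wy": -3.8, "wz": 0, "grip": -1}
    - {"dx": -3.8, "dy": -0.2, "dz": -0.4, "wx": 0, "wy": -3.8, "wz": 0, "grip": -1}
    - {"dx": -3.9, "dy": -0.2, "dz": -0.2, "wx": 0, "wy": -3.8, "wz": 0, "grip": -1}

```text
time_s: 1.35
eef_pos: [0.3965, -0.4054, 0.4628]
ee_rot: [-0.768, 1.726, -1.725]
ft_force: [1.9, -0.5, 0.1]
grip_width: 0.999
```

servo_tool:
  moves:
    - {"dx": -3.9, "dy": -0.2, "dz": 0.1, "wx": 0, "wy": -3.8, "wz": 0, "grip": -1}
    - {"dx": -3.8, "dy": -0.2, "dz": 0.4, "wx": 0, "wy": -3.8, "wz": 0, "grip": -1}
    - {"dx": -3.3, "dy": 0, "dz": -2.0, "wx": 0, "wy": -3.2, "wz": 0, "grip": -1}
    - {"dx": -3.4, "dy": 0, "dz": -1.8, "wx": 0, "wy": -3.2, "wz": 0, "grip": -1}
    - {"dx": -3.5, "dy": 0, "dz": -1.6, "wx": 0, "wy": -3.2, "wz": 0, "grip": -1}

```text
time_s: 1.77
eef_pos: [0.4565, -0.2343, 0.4663]
ee_rot: [-0.973, 1.522, -1.519]
ft_force: [0.2, 0.7, 0.6]
grip_width: 0.999
```

servo_tool:
  moves:
    - {"dx": -3.6, "dy": 0, "dz": -1.4, "wx": 0, "wy": -3.2, "wz": 0, "grip": -1}
    - {"dx": -3.7, "dy": 0, "dz": -1.2, "wx": 0, "wy": -3.2, "wz": 0, "grip": -1}
    - {"dx": -3.8, "dy": 0, "dz": -1.0, "wx": 0, "wy": -3.2, "wz": 0, "grip": -1}
    - {"dx": -3.8, "dy": 0, "dz": -0.8, "wx": 0, "wy": -3.2, "wz": 0, "grip": -1}
    - {"dx": -3.8, "dy": 0, "dz": -0.6, "wx": 0, "wy": -3.2, "wz": 0, "grip": -1}

```text
time_s: 2.18
eef_pos: [0.4681, -0.0405, 0.4669]
ee_rot: [-1.132, 1.322, -1.322]
ft_force: [0.8, 0.2, -1.2]
grip_width: 0.999
```

```bash
python3 - <<'E'
from h import *
o=bot.get_obs();print(o['time_s'],o['eef_pos'],o['joint_positions'])
plan([(.4888,.3495,.40,.24)])
E
```

```text
2.1833 [ 0.46806351 -0.04050979  0.46691915] [-3.02834429e-01 -2.55547140e-01  1.70770606e+00  9.17697876e-05
  1.68979218e+00 -1.48681319e-01]
0 d [-3.89, 0.67, -0.39] w [0.0, -2.26, -0.0]
1 d [-3.9, 0.67, -0.24] w [0.0, -2.26, -0.0]
2 d [-3.9, 0.67, -0.09] w [0.0, -2.26, -0.0]
3 d [-3.9, 0.67, 0.07] w [0.0, -2.26, -0.0]
4 d [-3.9, 0.67, 0.22] w [0.0, -2.26, -0.0]
5 d [-3.89, 0.67, 0.37] w [0.0, -2.26, -0.0]
6 d [-3.87, 0.67, 0.53] w [0.0, -2.26, -0.0]
7 d [-3.85, 0.67, 0.68] w [0.0, -2.26, -0.0]
8 d [-3.82, 0.67, 0.83] w [0.0, -2.26, -0.0]
9 d [-3.78, 0.67, 0.98] w [0.0, -2.26, -0.0]
```

servo_tool:
  moves:
    - {"dx": -3.9, "dy": 0.7, "dz": -0.4, "wx": 0, "wy": -2.3, "wz": 0, "grip": -1}
    - {"dx": -3.9, "dy": 0.7, "dz": -0.2, "wx": 0, "wy": -2.3, "wz": 0, "grip": -1}
    - {"dx": -3.9, "dy": 0.7, "dz": -0.1, "wx": 0, "wy": -2.3, "wz": 0, "grip": -1}
    - {"dx": -3.9, "dy": 0.7, "dz": 0.1, "wx": 0, "wy": -2.3, "wz": 0, "grip": -1}
    - {"dx": -3.9, "dy": 0.7, "dz": 0.2, "wx": 0, "wy": -2.3, "wz": 0, "grip": -1}

```text
time_s: 2.6
eef_pos: [0.4789, 0.1546, 0.4316]
ee_rot: [-1.231, 1.175, -1.175]
ft_force: [0.5, -0.9, 0.3]
grip_width: 1.0
```

servo_tool:
  moves:
    - {"dx": -3.9, "dy": 0.7, "dz": 0.4, "wx": 0, "wy": -2.3, "wz": 0, "grip": -1}
    - {"dx": -3.9, "dy": 0.7, "dz": 0.5, "wx": 0, "wy": -2.3, "wz": 0, "grip": -1}
    - {"dx": -3.8, "dy": 0.7, "dz": 0.7, "wx": 0, "wy": -2.2, "wz": 0, "grip": -1}
    - {"dx": -3.8, "dy": 0.7, "dz": 0.8, "wx": 0, "wy": -2.2, "wz": 0, "grip": -1}
    - {"dx": -3.8, "dy": 0.7, "dz": 1.0, "wx": 0, "wy": -2.2, "wz": 0, "grip": -1}

```text
time_s: 3.02
eef_pos: [0.489, 0.3496, 0.3964]
ee_rot: [-1.315, 1.03, -1.029]
ft_force: [1.1, -0.7, 0.6]
grip_width: 1.002
```

servo_tool:
  moves:
    - {"dx": 0, "dy": 0, "dz": 0, "wx": 0, "wy": 0, "wz": 0, "grip": -1}

```text
time_s: 3.1
eef_pos: [0.488, 0.3528, 0.3931]
ee_rot: [-1.32, 1.03, -1.022]
ft_force: [-0.4, -1.1, -1.4]
grip_width: 0.999
```

```bash
python3 - <<'E'
from h import *
o=bot.get_obs();print(o['time_s'],o['eef_pos'],o['joint_positions'])
R=Rn.from_rotvec(o['ee_rot']).as_matrix(); print(R.round(4), np.arctan2(R[1,2],R[0,2]))
plan([(.4888,.3495,.10,.24),(.4888,.3495,.022,.24)])
E
```

```text
3.1 [0.48802007 0.35281104 0.39307604] [0.45645925 0.05298746 1.55225936 0.00274454 1.54175228 0.20971656]
[[ 2.442e-01 -6.100e-03  9.697e-01]
 [-9.697e-01  1.000e-04  2.442e-01]
 [-1.600e-03 -1.000e+00 -5.900e-03]] 0.24666013152192076
0 d [0.05, 3.66, 0.02] w [0.04, 0.05, -0.01]
1 d [0.05, 3.66, 0.02] w [0.04, 0.05, -0.01]
2 d [0.05, 3.66, 0.02] w [0.04, 0.05, -0.01]
3 d [0.05, 3.66, 0.01] w [0.04, 0.05, -0.01]
4 d [0.05, 3.66, 0.01] w [0.04, 0.05, -0.01]
5 d [0.04, 3.66, 0.01] w [0.04, 0.05, -0.01]
6 d [0.04, 3.66, 0.0] w [0.04, 0.05, -0.01]
7 d [0.04, 3.66, 0.0] w [0.04, 0.05, -0.01]
8 d [0.0, 3.9, 0.0] w [0.0, -0.0, 0.0]
9 d [0.0, 3.9, 0.0] w [0.0, -0.0, 0.0]
```

servo_tool:
  moves:
    - {"dx": 0, "dy": 3.6, "dz": 0, "wx": 0, "wy": 0, "wz": 0, "grip": -1}
    - {"dx": 0, "dy": 3.6, "dz": 0, "wx": 0, "wy": 0, "wz": 0, "grip": -1}
    - {"dx": 0, "dy": 3.6, "dz": 0, "wx": 0, "wy": 0, "wz": 0, "grip": -1}
    - {"dx": 0, "dy": 3.6, "dz": 0, "wx": 0, "wy": 0, "wz": 0, "grip": -1}
    - {"dx": 0, "dy": 3.6, "dz": 0, "wx": 0, "wy": 0, "wz": 0, "grip": -1}

```text
time_s: 3.52
eef_pos: [0.4891, 0.3473, 0.2153]
ee_rot: [-1.314, 1.031, -1.031]
ft_force: [0.2, -0.2, 0.6]
grip_width: 0.998
```

servo_tool:
  moves:
    - {"dx": 0, "dy": 3.6, "dz": 0, "wx": 0, "wy": 0, "wz": 0, "grip": -1}
    - {"dx": 0, "dy": 3.0, "dz": 0, "wx": 0, "wy": 0, "wz": 0, "grip": -1}
    - {"dx": 0, "dy": 2, "dz": 0, "wx": 0, "wy": 0, "wz": 0, "grip": -1}
    - {"dx": 0, "dy": 0, "dz": 0, "wx": 0, "wy": 0, "wz": 0, "grip": -1}
    - {"dx": 0, "dy": 0, "dz": 0, "wx": 0, "wy": 0, "wz": 0, "grip": -1}

```text
time_s: 3.93
eef_pos: [0.4887, 0.347, 0.1299]
ee_rot: [-1.316, 1.033, -1.03]
ft_force: [0.2, -0.4, 0.7]
grip_width: 0.999
```

```bash
python3 - <<'E'
from h import *
snap('top','t1')
p,d=load('t1')
cv2.imwrite('pics/t1a.png',cv2.resize(p[180:290,135:305,::-1],None,fx=4.7,fy=4.7,interpolation=cv2.INTER_CUBIC))
o=bot.get_obs();print(o['time_s'],o['eef_pos'])
R=Rn.from_rotvec(o['ee_rot']).as_matrix(); print(np.arctan2(R[1,2],R[0,2]))
plan([(.4888,.3495,.0215,.24)],ms=3)
E
```

```text
3.9833 [0.49005612 0.34770023 0.13210464]
0.2394266862752447
0 d [-0.05, 2.77, -0.02] w [-0.01, -0.01, -0.0]
1 d [-0.05, 2.77, -0.02] w [-0.01, -0.01, -0.0]
2 d [-0.05, 2.77, -0.02] w [-0.01, -0.01, -0.0]
3 d [-0.05, 2.77, -0.02] w [-0.01, -0.01, -0.0]
```

View pics/t1a.png

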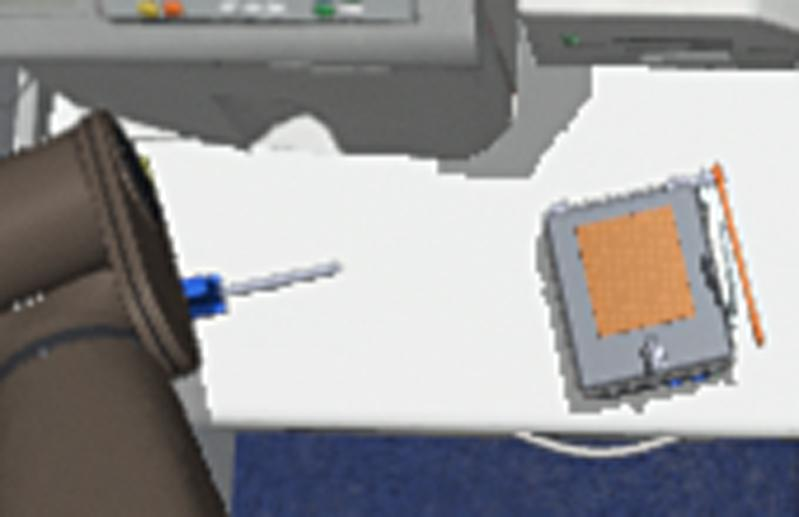

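The wrist covers the handle at (200,295 zoomed), but the rod, the ring (650,350) and the marker stay in view. Next I lower onto the handle.

servo_tool:
  moves:
    - {"dx": -0.1, "dy": 3.0, "dz": 0, "wx": 0, "wy": 0, "wz": 0, "grip": -1}
    - {"dx": -0.1, "dy": 3.0, "dz": 0, "wx": 0, "wy": 0, "wz": 0, "grip": -1}
    - {"dx": 0, "dy": 2.5, "dz": -0.1, "wx": 0, "wy": 0, "wz": 0, "grip": -1}
    - {"dx": 0, "dy": 1.6, "dz": 0, "wx": 0, "wy": 0, "wz": 0, "grip": -1}
    - {"dx": 0, "dy": 0.8, "dz": 0, "wx": 0, "wy": 0, "wz": 0, "grip": -1}

```text
time_s: 4.4
eef_pos: [0.4884, 0.3494, 0.0222]
ee_rot: [-1.313, 1.031, -1.031]
ft_force: [-0.1, 0.2, 0.0]
grip_width: 0.999
```

servo_tool:
  moves:
    - {"dx": 0, "dy": 0, "dz": 0, "wx": 0, "wy": 0, "wz": 0, "grip": -1}
    - {"dx": 0, "dy": 0, "dz": 0, "wx": 0, "wy": 0, "wz": 0, "grip": -1}

```text
time_s: 4.57
eef_pos: [0.4897, 0.35, 0.0243]
ee_rot: [-1.31, 1.029, -1.032]
ft_force: [0.2, -0.1, 0.3]
grip_width: 1.006
```

```bash
python3 - <<'E'
from h import *
o=bot.get_obs();print(o['time_s'],o['eef_pos'],o['ft_force'])
plan([(.4888,.3495,.0215,.24)],ms=3)
E
```

```text
4.5667 [0.48967465 0.35000595 0.02432265] [ 0.22591094 -0.10218477  0.32555838]
0 d [0.03, 0.28, -0.1] w [-0.18, -0.03, -0.04]
```

servo_tool:
  moves:
    - {"dx": 0, "dy": 0.2, "dz": -0.1, "wx": 0, "wy": 0, "wz": 0, "grip": -1}
    - {"dx": 0, "dy": 0, "dz": 0, "wx": 0, "wy": 0, "wz": 0, "grip": 0.2}
    - {"dx": 0, "dy": 0, "dz": 0, "wx": 0, "wy": 0, "wz": 0, "grip": 0.5}
    - {"dx": 0, "dy": 0, "dz": 0, "wx": 0, "wy": 0, "wz": 0, "grip": 1}
    - {"dx": 0, "dy": 0, "dz": 0, "wx": 0, "wy": 0, "wz": 0, "grip": 1}
  squeeze: 110

```text
time_s: 4.98
eef_pos: [0.4875, 0.3493, 0.0209]
ee_rot: [-1.312, 1.03, -1.031]
ft_force: [-0.4, 0.3, -0.4]
grip_width: 0.453
```

servo_tool:
  moves:
    - {"dx": 0, "dy": 0, "dz": 0, "wx": 0, "wy": 0, "wz": 0, "grip": 1}
    - {"dx": 0, "dy": 0, "dz": 0, "wx": 0, "wy": 0, "wz": 0, "grip": 1}
    - {"dx": 0, "dy": 0, "dz": 0, "wx": 0, "wy": 0, "wz": 0, "grip": 1}
    - {"dx": 0, "dy": 0, "dz": 0, "wx": 0, "wy": 0, "wz": 0, "grip": 1}
    - {"dx": 0, "dy": 0, "dz": 0, "wx": 0, "wy": 0, "wz": 0, "grip": 1}

```text
time_s: 5.4
eef_pos: [0.4875, 0.3492, 0.0207]
ee_rot: [-1.312, 1.031, -1.031]
ft_force: [0.3, -0.9, 2.4]
grip_width: 0.152
```

servo_tool:
  moves:
    - {"dx": 0, "dy": 0, "dz": 0, "wx": 0, "wy": 0, "wz": 0, "grip": 1}
    - {"dx": 0, "dy": 0, "dz": 0, "wx": 0, "wy": 0, "wz": 0, "grip": 1}
    - {"dx": 0, "dy": 0, "dz": 0, "wx": 0, "wy": 0, "wz": 0, "grip": 1}

```text
time_s: 5.65
eef_pos: [0.4875, 0.3493, 0.0207]
ee_rot: [-1.312, 1.031, -1.031]
ft_force: [-1.1, 0.2, 3.8]
grip_width: 0.146
```

servo_tool:
  moves:
    - {"dx": 0, "dy": -1, "dz": 0, "wx": 0, "wy": 0, "wz": 0, "grip": 1}
    - {"dx": 0, "dy": -2.3, "dz": 0, "wx": 0, "wy": 0, "wz": 0, "grip": 1}
    - {"dx": 0, "dy": -2.4, "dz": 0, "wx": 0, "wy": 0, "wz": 0, "grip": 1}
    - {"dx": 0, "dy": -2.1, "dz": 0, "wx": 0, "wy": 0, "wz": 0, "grip": 1}
    - {"dx": 0, "dy": -1, "dz": 0, "wx": 0, "wy": 0, "wz": 0, "grip": 1}

```text
time_s: 6.07
eef_pos: [0.4882, 0.3496, 0.1114]
ee_rot: [-1.31, 1.029, -1.032]
ft_force: [0.6, 1.5, -0.3]
grip_width: 0.15
```

servo_tool:
  moves:
    - {"dx": 0, "dy": 0, "dz": 0, "wx": 0, "wy": 0, "wz": 0, "grip": 1}
    - {"dx": 1.5, "dy": 0, "dz": -1.2, "wx": 0, "wy": 0, "wz": 0, "grip": 1}
    - {"dx": 2.5, "dy": 0, "dz": -2, "wx": 0, "wy": 0, "wz": 0, "grip": 1}
    - {"dx": 2.5, "dy": 0, "dz": -2, "wx": 0, "wy": 0, "wz": 0, "grip": 1}
    - {"dx": 2.5, "dy": 0, "dz": -2, "wx": 0, "wy": 0, "wz": 0, "grip": 1}

```text
time_s: 6.48
eef_pos: [0.4365, 0.2432, 0.1062]
ee_rot: [-1.317, 1.032, -1.029]
ft_force: [0.9, 0.3, -0.5]
grip_width: 0.152
```

servo_tool:
  moves:
    - {"dx": 2.5, "dy": 0, "dz": -2, "wx": 0, "wy": 0, "wz": 0, "grip": 1}
    - {"dx": 2, "dy": 0, "dz": -1.5, "wx": 0, "wy": 0, "wz": 0, "grip": 1}
    - {"dx": 1.5, "dy": 0, "dz": -0.8, "wx": 0, "wy": 0, "wz": 0, "grip": 1}
    - {"dx": 0, "dy": 0, "dz": 0, "wx": 0, "wy": 0, "wz": 0, "grip": 1}
    - {"dx": 0, "dy": 0, "dz": 0, "wx": 0, "wy": 0, "wz": 0, "grip": 1}

```text
time_s: 6.9
eef_pos: [0.4101, 0.1755, 0.1071]
ee_rot: [-1.314, 1.034, -1.031]
ft_force: [-0.5, -0.3, -1.0]
grip_width: 0.148
```

```bash
python3 - <<'E'
from h import *
snap('top','t2');snap('scene','s2')
p,d=load('t2')
cv2.imwrite('pics/t2a.png',cv2.resize(p[200:290,175:305,::-1],None,fx=6,fy=6,interpolation=cv2.INTER_CUBIC))
p,d=load('s2')
cv2.imwrite('pics/s2a.png',cv2.resize(p[165:265,215:305,::-1],None,fx=6,fy=6,interpolation=cv2.INTER_CUBIC))
o=bot.get_obs();print(o['time_s'],o['eef_pos'],o['ft_force'],o['grip_width'])
R=Rn.from_rotvec(o['ee_rot']).as_matrix(); print(R.round(4))
E
```

```text
7.0 [0.41102625 0.17647135 0.10780584] [ 0.2223183  -0.12584678 -0.87504177] 0.15241442238612124
[[ 2.372e-01 -8.000e-04  9.715e-01]
 [-9.715e-01  2.000e-04  2.372e-01]
 [-4.000e-04 -1.000e+00 -7.000e-04]]
```

View pics/t2a.png

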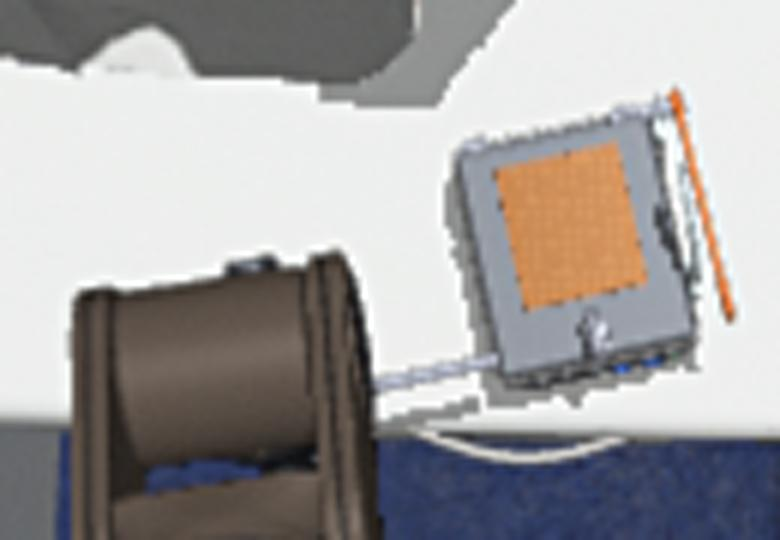

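View pics/s2a.png

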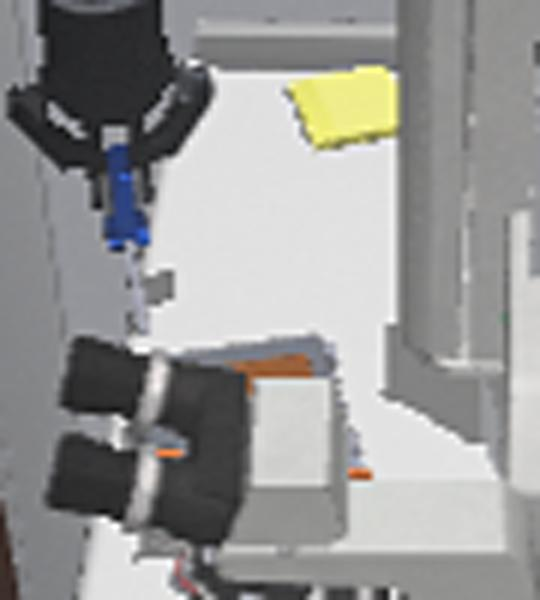

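```bash
python3 - <<'E'
from h import *
p,d=load('t2');g=p.mean(2).astype(int);X=cloud('top',d)
print('    ',' '.join(f"{u:3d}" for u in range(236,280)))
for v in range(247,268): print(v,' '.join(f"{g[v,u]:3d}" for u in range(236,280)))
print('z'); 
for v in range(255,268): print(v,' '.join(f"{int(round(1000*np.nan_to_num(X[v,u,2]))):3d}" for u in range(236,262)))
p,d=load('s2');g=p.mean(2).astype(int);X=cloud('scene',d)
print('    ',' '.join(f"{u:3d}" for u in range(230,250)))
for v in range(200,226): print(v,' '.join(f"{g[v,u]:3d}" for u in range(230,250)),' | ',' '.join(f"{int(round(1000*np.nan_to_num(X[v,u,2]))):3d}" for u in range(230,250)))
E
```

```text
236 237 238 239 240 241 242 243 244 245 246 247 248 249 250 251 252 253 254 255 256 257 258 259 260 261 262 263 264 265 266 267 268 269 270 271 272 273 274 275 276 277 278 279
247 241 238 238 237 237 237 238 238 237 238 237 237 238 238 240 245 156 141 106  96 154 159 156 157 157 145 149 146 142 150 145 150 144 152 151 147 153 147 153 147 154 147 149 132
248 244 239 238 238 237 237 238 237 238 237 237 237 238 237 241 245 154 141 122  90 137 158 158 157 158 156 144 144 141 144 142 145 144 146 147 144 148 147 150 134 123 113 159 158
249 246 239 238 238 238 238 238 238 238 237 237 238 238 237 240 243 163 143 139  96 125 157 156 155 157 158 141 146 141 149 143 149 142 146 144 124 156 160 162 156 152 149 161 162
250 244 240 238 237 237 237 238 237 238 238 238 238 237 237 239 243 237 156 142  89 110 161 158 156 158 157 129 142 141 144 131 122 122 157 161 152 160 161 161 162 162 162 163 161
251 245 241 238 237 238 237 238 237 237 238 238 238 237 238 238 241 246 157 143 109 101 157 159 155 157 154 110 149 157 158 153 151 150 160 162 159 142 135 139 160 161 161 161 162
252 247 243 238 238 237 
[... 8125 characters left out ...]
  2  -3   3  -4   0  -2  -1
222  47  50  49  67 124 107 184 222 229 229 229 229 228 227 227 229 230 231 231 231  |  322 320 319 315 -315  -8  -7   3   2  -4   2   1   3  -1  -1  -4  -1  -5   2   2
223  54  51  49  47  52  67  69 215 239 238 167 160 185 228 235 202 160 166 155 154  |  324 322 318 316 317 314 308   2  -2   3 311 310 312   0  -3  -3  -1  71  69  74
224  54  56  56  54  54  53  46  57  62  67 137 165 145 136 141 131 127 128 126 125  |  321 321 321 320 319 317 314 307 313 308 314 313 311  76  72  70  73  74  70  71
225  54  54  58  58  57  56  54  49  53  65 172 200 161  83  53  87  93  90 124 134  |  321 318 319 319 317 317 314 311 310 313 314 312 311 309 307 305 301 299  70  70
```

```bash
cat > rl.py <<'E'
from h import *
import sys
tag,u0,u1=sys.argv[1],int(sys.argv[2]),int(sys.argv[3])
p,d=load(tag);X=cloud('top',d);g=p.mean(2)
Q=[]
for u in range(u0,u1):
    vs=[v for v in range(250,268) if np.isfinite(X[v,u,2]) and .084<X[v,u,2]<.15]
    # intensity-extended band centre
    Q.append(onplane('top',u,np.mean(vs),.094)[:2])
Q=np.array(Q)
vx,vy,x0,y0=cv2.fitLine(Q.astype(np.float32),cv2.DIST_HUBER,0,.01,.01).ravel()
dv=np.array([vx,vy]); dv*=np.sign(-dv[1]); yaw=np.arctan2(dv[0],-dv[1]); n=np.array([-dv[1],dv[0]])
print('yaw',yaw)
for ring in ((.4484,.0281),(.4507,.0284)):
    ring=np.array(ring); print('ring right of line (tool +z, m):',(ring-[x0,y0])@n, 'along from last col', (ring-Q[-1])@dv)
E
python3 rl.py t2 238 258
```

```text
yaw 0.23811288
ring right of line (tool +z, m): 0.0006657330511508104 along from last col 0.05303102754237494
ring right of line (tool +z, m): 0.002971598911136134 along from last col 0.053281991182587946
```

servo_tool:
  moves:
    - {"dx": 0, "dy": -0.1, "dz": 0.15, "wx": 0, "wy": 0, "wz": 0, "grip": 1}
    - {"dx": 1.2, "dy": 0, "dz": 0, "wx": 0, "wy": 0, "wz": 0, "grip": 1}
    - {"dx": 1.2, "dy": 0, "dz": 0, "wx": 0, "wy": 0, "wz": 0, "grip": 1}
    - {"dx": 1.2, "dy": 0, "dz": 0, "wx": 0, "wy": 0, "wz": 0, "grip": 1}
    - {"dx": 0, "dy": 0, "dz": 0, "wx": 0, "wy": 0, "wz": 0, "grip": 1}

```text
time_s: 7.42
eef_pos: [0.422, 0.1411, 0.1094]
ee_rot: [-1.313, 1.031, -1.032]
ft_force: [0.9, -0.2, -0.7]
grip_width: 0.154
```

servo_tool:
  moves:
    - {"dx": 0, "dy": 0, "dz": 0, "wx": 0, "wy": 0, "wz": 0, "grip": 1}
    - {"dx": 0, "dy": 0, "dz": 0, "wx": 0, "wy": 0, "wz": 0, "grip": 1}

```text
time_s: 7.58
eef_pos: [0.4211, 0.1422, 0.1093]
ee_rot: [-1.313, 1.031, -1.03]
ft_force: [-0.2, -0.3, -0.6]
grip_width: 0.153
```

```bash
python3 - <<'E'
from h import *
snap('top','t3')
p,d=load('t3')
cv2.imwrite('pics/t3a.png',cv2.resize(p[230:275,235:305,::-1],None,fx=10,fy=10,interpolation=cv2.INTER_CUBIC))
o=bot.get_obs();print(o['time_s'],o['eef_pos'],o['ft_force'],o['grip_width'])
X=cloud('top',d)
for v in range(248,264): print(v,' '.join(f"{int(round(1000*np.nan_to_num(X[v,u,2]))):3d}" for u in range(248,280)))
E
python3 rl.py t3 250 269
```

```text
7.6333 [0.42103687 0.14218011 0.1092634 ] [-0.03862852 -0.18969044 -1.47319717] 0.14974066164769187
248 382 338   0   2  -2   2   4  52  72  73  70  72  70  74  73  69  68  68  77  71  70  76  70  72  77  79  77  72  67  65  74  71
249 387 344   5  -2  -2   2   7  52  66  68  73  67  77  71  75  71  73  70  77  71  68  77  72  75  71  70  74  76  73  74  71  69
250 380 348   5   0  -2   1  -6  51  76  71  77  71  71  72  71  71  72  72  72  70  71  68  72  69  67  73  68  75  70  71  65  71
251 385 349  -2  -7   1  -2   2  47  75  73  73  70  67  71  71  68  71  71  71  74  72  70  70  70  73 101  71  74  73  70  72  72
252 386 355   1  -3   3   0   0  -1  70  71  75  70  70  77  72  73  71  72  69  70  70  72  75  78  73 100  69  70  73  73  67  71
253 386 356   5   1   1  -1   2  -2  55  72  72  76  70  73  71  70  73  72  72  68  70  78  66  75  81 104 108  71  71  70  71  67
254 389 361   0  -2   2  -3  -4  -6  53  67  73  70  69  70  77  72  69  71  67  72  72  70  70  67  75 104 106  77  76  75  75  72
255 392 360   3   1   4   1   0   3  52  69  69  71  69  70  68  73  68  68 
[... 618 characters left out ...]
2  -3  43  66  70  69  76  70  72  67  72  71  72  72  71  71  62  50  54  48  91  45  44  49  46
261 389 381 335  95   1  -4   1   1  -5  -4  74  69  70  69  73  76  72  68  51  55  56  52  56  50  45  46  46  40  36  35  37  39
262 386 377 339  -1  -4   5   4   0  -2   1  56  75  70  65  63  54  56  53  48  52  46  46  48  35  35  33  -1   0   0   0  -1   3
263 382 377 342  -5  -2  -3   2  -5   0   0  50  51  55  52  47  48  41  42  42  42  41  26  -4   5   6  11  -1   2   0   2  -2   0
yaw 0.24558337
ring right of line (tool +z, m): -0.002892659940187321 along from last col 0.01790553653912366
ring right of line (tool +z, m): -0.0005887332115215228 along from last col 0.018173718976245517
```

View pics/t3a.png

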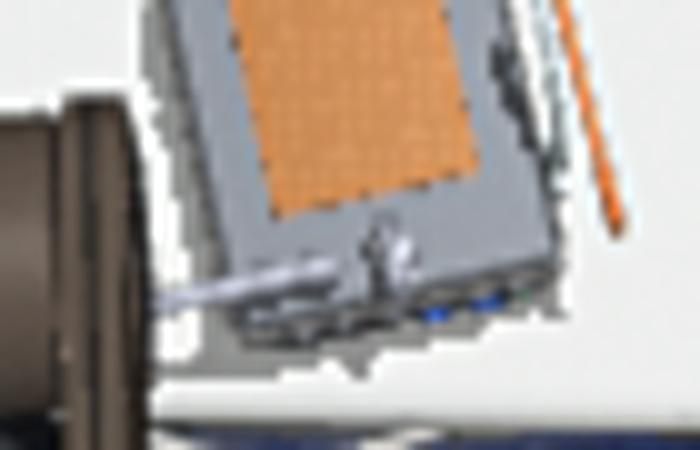

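servo_tool:
  moves:
    - {"dx": 0, "dy": 0, "dz": -0.1, "wx": 0, "wy": 0, "wz": 0, "grip": 1}
    - {"dx": 0.8, "dy": 0, "dz": 0, "wx": 0, "wy": 0, "wz": 0, "grip": 1}
    - {"dx": 0.8, "dy": 0, "dz": 0, "wx": 0, "wy": 0, "wz": 0, "grip": 1}
    - {"dx": 0.8, "dy": 0, "dz": 0, "wx": 0, "wy": 0, "wz": 0, "grip": 1}
    - {"dx": 0, "dy": 0, "dz": 0, "wx": 0, "wy": 0, "wz": 0, "grip": 1}

```text
time_s: 8.05
eef_pos: [0.4263, 0.1166, 0.1095]
ee_rot: [-1.312, 1.031, -1.033]
ft_force: [0.3, -0.5, -0.7]
grip_width: 0.149
```

servo_tool:
  moves:
    - {"dx": 0.6, "dy": 0, "dz": 0, "wx": 0, "wy": 0, "wz": 0, "grip": 1}
    - {"dx": 0.6, "dy": 0, "dz": 0, "wx": 0, "wy": 0, "wz": 0, "grip": 1}
    - {"dx": 0, "dy": 0, "dz": 0, "wx": 0, "wy": 0, "wz": 0, "grip": 1}
    - {"dx": 0, "dy": 0, "dz": 0, "wx": 0, "wy": 0, "wz": 0, "grip": 1}

```text
time_s: 8.38
eef_pos: [0.4288, 0.1059, 0.1094]
ee_rot: [-1.313, 1.032, -1.032]
ft_force: [0.2, 0.3, -1.2]
grip_width: 0.148
```

```bash
python3 - <<'E'
from h import *
snap('top','t4');snap('scene','s4')
p,d=load('t4')
cv2.imwrite('pics/t4a.png',cv2.resize(p[230:275,235:305,::-1],None,fx=10,fy=10,interpolation=cv2.INTER_CUBIC))
o=bot.get_obs();print(o['time_s'],o['eef_pos'],o['ft_force'],o['torque'],o['grip_width'])
X=cloud('top',d)
print(range(252,284))
for v in range(246,264): print(v,' '.join(f"{int(round(1000*np.nan_to_num(X[v,u,2]))):3d}" for u in range(252,284)))
E
```

```text
8.4833 [0.42860004 0.10624967 0.10930011] [-0.06633935  0.23045041 -0.90614957] [-0.0396989  -0.02684462  0.03621284] 0.14911438422429846
range(252, 284)
246 389 389 392 393 366 399 398 397 393 395 394 390 362  68  75  76  74  72  69  79  69  73  72  72  68  72  70  76  72  75  73  72
247 394 395 394 395 366 396 399 398 396 399 396 391 366  72  74  78  71  77  73  70  76  75  71  71  75  71  72  71  66  67  74  69
248 395 393 393 393 369 398 399 403 398 398 400 388 363  73  70  75  71  77  73  75  72  75  72  76  71  71  72  68  67  66  70  73
249 393 394 392 394 368 401 399 402 400 401 397 392 365  71  74  74  71  74  75  73  75  71  70  70  71  70  70  77  74  69  72  69
250 396 396 392 396 361 400 400 401 402 401 406 391 362  72  72  70  69  71  72  75  72  67  71  73  67  71  76  70  76  70  74  77
251 396 398 397 397 366 400 403 403 401 405 404 393 359  70  72  73  69  71  76   0  71 101  73  68  72  75  73  68  71  72  73  74
252 397 393 396 395 360 403 403 408 403 403 404 389 361  68  70  72  72  74  75  69  75 101  74  71  70  80  73  73  75  74  72  67
253 393 398 394 394 40
[... 729 characters left out ...]
 110 101  69  75  65  69  55  53  50  53
259 389 392 388 390 413 417 416 419 415 415 414 389 354  66  77  72  72  65  71  71  67  66 100  98  53  53  49  55  48  51  43  45
260 390 388 391 394 417 416 413 417 414 416 412 388 357  74  70  69  70  68  67  58  50  49  55  91  48  42  48  48  42  25  34  37
261 391 390 390 391 420 419 420 417 418 417 415 382 353  68  54  51  55  54  53  55  48  43  43  44  38  29  34  35  -2   5   1   1
262 386 389 391 391 421 418 418 418   0 421 415 388 347  46  52  48  46  39  48  40  39  33  -2   0  -5   4  -4   0   3  -4   0  -2
263 386 387 386 386 421 418 421 420 421 422 412 380 347  44  46  43  37  23   0   0  -1   0  -2   4   2  -1  -3  -6  -3   0  -4  -2
```

View pics/t4a.png

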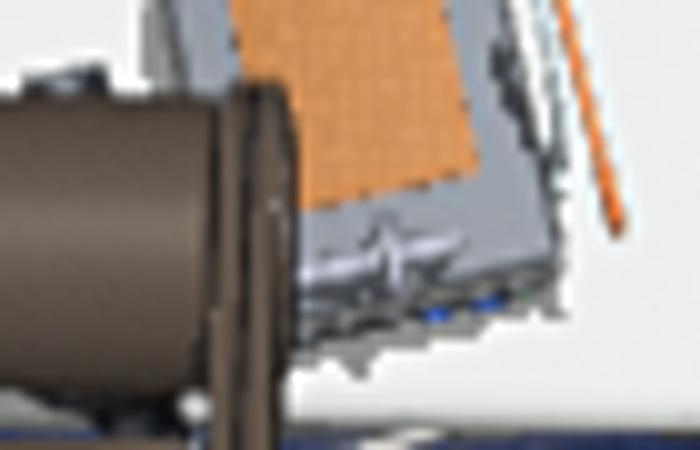

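The rod is through the ring: its tip is at about (281,254), the ring is at (274,255) and there is no contact force. Next I lift along the hinge arc.

servo_tool:
  moves:
    - {"dx": 0, "dy": -0.25, "dz": -0.1, "wx": 0, "wy": 0, "wz": 0, "grip": 1}
    - {"dx": 0, "dy": -0.25, "dz": 0, "wx": 0, "wy": 0, "wz": 0, "grip": 1}
    - {"dx": 0, "dy": -0.3, "dz": 0.1, "wx": 0, "wy": 0, "wz": 0, "grip": 1}
    - {"dx": 0, "dy": -0.3, "dz": 0.1, "wx": 0, "wy": 0, "wz": 0, "grip": 1}
    - {"dx": 0, "dy": -0.3, "dz": 0.1, "wx": 0, "wy": 0, "wz": 0, "grip": 1}

```text
time_s: 8.9
eef_pos: [0.4305, 0.1069, 0.1233]
ee_rot: [-1.313, 1.031, -1.03]
ft_force: [2.0, -0.1, -3.5]
grip_width: 0.149
```

servo_tool:
  moves:
    - {"dx": 0, "dy": -0.3, "dz": 0.15, "wx": 0, "wy": 0, "wz": 0, "grip": 1}
    - {"dx": 0, "dy": -0.3, "dz": 0.15, "wx": 0, "wy": 0, "wz": 0, "grip": 1}
    - {"dx": 0, "dy": -0.3, "dz": 0.15, "wx": 0, "wy": 0, "wz": 0, "grip": 1}
    - {"dx": 0, "dy": 0, "dz": 0, "wx": 0, "wy": 0, "wz": 0, "grip": 1}

```text
time_s: 9.23
eef_pos: [0.4355, 0.108, 0.1331]
ee_rot: [-1.312, 1.031, -1.031]
ft_force: [1.1, 1.0, -4.9]
grip_width: 0.149
```

```bash
python3 - <<'E'
from h import *
snap('top','t5')
p,d=load('t5')
cv2.imwrite('pics/t5a.png',cv2.resize(p[210:275,235:305,::-1],None,fx=9,fy=9,interpolation=cv2.INTER_CUBIC))
o=bot.get_obs();print(o['time_s'],o['eef_pos'],o['ft_force'],o['torque'],o['grip_width'])
X=cloud('top',d)
print(range(252,284))
for v in range(246,264): print(v,' '.join(f"{int(round(1000*np.nan_to_num(X[v,u,2]))):3d}" for u in range(262,300)))
E
```

```text
9.2833 [0.43519581 0.10798308 0.1326608 ] [-0.51109884  0.52400336 -3.34022786] [ 0.35775176 -0.0918968   0.04349409] 0.15391461591832617
range(252, 284)
246 414 380  84  89  87  87  87  83  90  92  85  84  86  90  88  88  84  87  87  90  82  89  91  93  87  88  92  85  59  71   5  -3   7 106  -1  -1  -1  -1
247 416 377  89  86  91  88  87  91  88  86  87  85  83  92  88  88  89  87  91  91  89  89  87  85  89  91  85  88  60  59  -4   3  -2 106   3  -1  -1  -1
248 414 374  89  85  87  85  87  93  84  84 115  84  90  93  76  91  88  88  87  85  91  85  93  89  87  86  91  85  59  61   0   4   2 116 106  -3   3   3
249 417 375  87  81  89  86  87  87  87  90 120 124  87  85  88  88  92  87  91  91  91  82  87  93  91  87  88  89  55  59  -1  -1  -2 113 111 -11   2   4
250 415 373  87  83  85  91  87  87  89  88 120 123  92  90  92 119 117 120  91  90  88  90  88  87  93  86  89  88  85  -2   1   1   1 104 107   1  -1   7
251 416 374  83  85  84  95  87  88  89  90 115 120 117 116 116 123 122 120 117  95  86  88  86  89  86  95  90  86  90   0  -3   5   1   6 111   0   1   1
252 413 37
[... 1161 characters left out ...]
  46  39  42  40  35  25  30   3  -1  -2   0   0   0   8   2   4   0  -1   0
260 404 370  90  58  63  64  58  62  55  59  48  53  52  49   0  45  41  48  46  29  32  31  36   1   2  -2  -2  -2  -7   3   0   2   0   0   2  -3   3  -1
261 398  59  57  55  58  54  48  48  52  51  51  42  48  43  36  34  38  34   2  -1   2   2   6  -8  -3  -2   1   2  -1   2  -2  -4   3  -1  -5   2   2   1
262 400  50  53  53  52  44  46  36  45  39  42  31  -4   1   1   4  -1  -2   4   1  -2   4  -1  -8   0   0   0   0   5   1  -2  -6  -2  -8   2   1   2  -4
263 393  45  45  43  46  39  34  27   0   2   0  -4   2  -1   0  -2   3  -3  -7   1  -3   1  -2  -2  -3   1  -1   4  -1  -2   5   5   0  -6   2  -1   3   0
```

View pics/t5a.png

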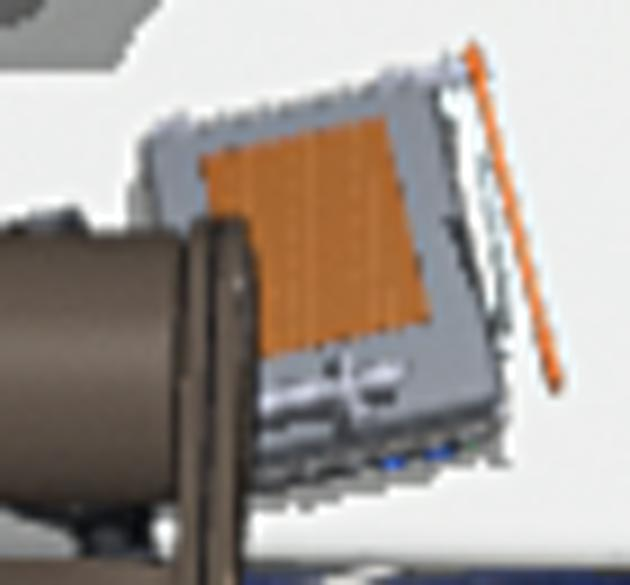

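```bash
cat > lid.py <<'E'
from h import *
import sys
y=.24; xw=np.array([np.cos(y),np.sin(y)]); yw=np.array([-xw[1],xw[0]]); H=np.array([.5596,.0549])
def lid(tag):
    p,d=load(tag);X=cloud('top',d).reshape(-1,3); X=X[np.isfinite(X[:,2])]
    s=-(X[:,:2]-H)@xw; t=(X[:,:2]-H)@yw
    a=(s>.02)&(s<.085)&(abs(t)<.045)&(X[:,2]>.064)&(X[:,2]<.14)
    b=(s>.02)&(s<.108)&(t>-.048)&(t<-.015)&(X[:,2]>.064)&(X[:,2]<.14)
    r=[]
    for k in (a,b):
        s_,z_=s[k],X[k,2]-.06
        for _ in range(4):
            f=np.polyfit(s_,z_,1); e=z_-np.polyval(f,s_); q=abs(e)<.009; s_,z_=s_[q],z_[q]
        r+= [round(np.arctan(f[0]),4),round(f[1],4),len(s_)]
    return r
def mark(tag):
    p,d=load(tag);X=cloud('top',d); hsv=cv2.cvtColor(p,cv2.COLOR_RGB2HSV)
    o=(hsv[...,0]<18)&(hsv[...,1]>110); o[:,:285]=0;o[:,300:]=0;o[:212]=0;o[258:]=0
    A=X[o]; A=A[np.isfinite(A[:,2])&(A[:,2]>.05)]; return -(A[:,:2]-H)@xw, (A[:,:2]-H)@yw, A[:,2]-.06
if __name__=='__main__':
    for t in sys.argv[1:]: print(t,lid(t))
E
python3 lid.py t0 t1 t2 t4 t5
python3 - <<'E'
from lid import *
S=[];Z=[]
for t in ('t0','t1','t2','t3','t4','t5'):
    s,tt,z=mark(t); S.append(s);Z.append(z)
s=np.concatenate(S);z=np.concatenate(Z)
for lo,hi in((.0,.13),(.01,.098),(.02,.098),(.0,.1)):
    k=(s>lo)&(s<hi)
    s_,z_=s[k],z[k]
    for _ in range(3):
        f=np.polyfit(s_,z_,1); q=abs(z_-np.polyval(f,s_))<.008; s_,z_=s_[q],z_[q]
    print(lo,hi,f,np.arctan(f[0]),len(s_))
for a in np.arange(-.01,.13,.01):
    k=(s>=a)&(s<a+.01); 
    if k.any(): print(round(a,2),np.median(z[k]).round(4),k.sum(), 'theta if off 3.5: ', (np.arcsin(np.clip(( -.0035)/np.hypot(s[k].mean(),np.median(z[k])),-1,1))+np.arctan2(np.median(z[k]),s[k].mean())).round(3))
E
```

```text
t0 [np.float64(0.0045), np.float64(0.012), 587, np.float64(-0.0135), np.float64(0.0128), 291]
t1 [np.float64(-0.0114), np.float64(0.0128), 588, np.float64(-0.009), np.float64(0.0124), 290]
t2 [np.float64(0.0005), np.float64(0.0124), 583, np.float64(-0.0022), np.float64(0.0122), 289]
t4 [np.float64(-0.0006), np.float64(0.0125), 507, np.float64(-0.008), np.float64(0.0128), 295]
t5 [np.float64(0.1638), np.float64(0.0125), 482, np.float64(0.1594), np.float64(0.0127), 287]
0.0 0.13 [0.33950015 0.008777  ] 0.32729038158859775 238
0.01 0.098 [0.30760926 0.0100922 ] 0.29842306428872173 159
0.02 0.098 [0.31293972 0.00970403] 0.3032854161023686 142
0.0 0.1 [0.31495371 0.00958454] 0.3051187111156085 186
-0.01 0.009 10 theta if off 3.5:  1.43
0.0 0.0107 27 theta if off 3.5:  0.836
0.01 0.0143 17 theta if off 3.5:  0.617
0.02 0.0166 18 theta if off 3.5:  0.482
0.03 0.0205 18 theta if off 3.5:  0.45
0.04 0.0235 18 theta if off 3.5:  0.417
0.05 0.027 17 theta if off 3.5:  0.4
0.06 0.0305 18 theta if off 3.5:  0.391
0.07 0.0327 18 theta if off 3.5:  0.37
0.08 0.0361 18 theta if off 3.5:  0.365
0.09 0.0393 18 theta if off 3.5:  0.361
0.1 0.0457 18 theta if off 3.5:  0.381
0.11 0.0489 32 theta if off 3.5:  0.378
0.12 0.0499 4 theta if off 3.5:  0.367
```

```bash
cat > multi.py <<'E'
from lid import *
import sys
def multi(tag,n):
    D=[]
    for i in range(n):
        p,d=bot.snapshot('top'); D.append(np.where(d==0,np.nan,d))
    D=np.nanmedian(np.array(D),0); np.savez(f'pics/{tag}.npz',p=p,d=np.nan_to_num(D)); cv2.imwrite(f'pics/{tag}.png',p[:,:,::-1])
multi(sys.argv[1],int(sys.argv[2]))
print(bot.get_obs()['time_s'],lid(sys.argv[1]))
s,t,z=mark(sys.argv[1]); i=np.argsort(s)
print((np.c_[s,t,z][i]*1000).round(1).tolist())
for lo,hi in((.012,.098),(.03,.098),(.103,.122)):
    k=(s>lo)&(s<hi); f=np.polyfit(s[k],z[k],1); print(lo,hi,np.arctan(f[0]),f,k.sum())
E
python3 multi.py m1 20
```

```text
10.2833 [np.float64(0.1578), np.float64(0.0123), 481, np.float64(0.153), np.float64(0.0124), 289]
[[-3.7, -68.4, 6.7], [-0.2, -67.5, 8.9], [3.1, -66.8, 9.8], [3.7, -69.9, 9.4], [5.8, -66.2, 7.2], [7.2, -69.0, 12.0], [10.5, -68.2, 12.8], [13.8, -67.4, 14.4], [16.8, -66.8, 13.6], [20.9, -69.0, 15.8], [24.4, -68.1, 18.4], [27.5, -67.4, 18.5], [30.7, -66.7, 19.1], [34.6, -69.0, 19.8], [38.1, -68.1, 23.0], [41.1, -67.4, 22.7], [44.1, -66.7, 22.1], [48.2, -68.9, 24.6], [51.1, -68.2, 23.8], [54.5, -67.4, 26.6], [57.7, -66.6, 27.6], [61.5, -68.9, 28.6], [64.7, -68.1, 30.0], [67.9, -67.3, 31.3], [70.9, -66.6, 31.3], [74.8, -68.8, 32.9], [78.1, -68.0, 34.9], [81.1, -67.3, 35.1], [84.2, -66.5, 36.4], [88.2, -68.7, 38.9], [91.1, -68.0, 38.5], [94.2, -67.3, 39.1], [97.1, -66.6, 38.2], [101.5, -68.4, 46.0], [104.4, -67.8, 46.0], [107.6, -66.9, 48.6], [110.6, -66.2, 48.9], [111.4, -69.1, 50.4], [113.4, -65.7, 46.4], [114.4, -68.3, 51.2], [117.5, -67.6, 52.6], [120.1, -67.1, 48.1]]
0.012 0.098 0.30539554555145104 [0.31525803 0.00944337] 26
0.03 0.098 0.30845910914198815 [0.31862934 0.00918652] 21
0.103 0.122 0.20902345380151321 [0.21212175 0.02517442] 8
```

servo_tool:
  moves:
    - {"dx": 0, "dy": -0.3, "dz": 0.15, "wx": 0, "wy": 0, "wz": 0, "grip": 1}
    - {"dx": 0, "dy": -0.3, "dz": 0.15, "wx": 0, "wy": 0, "wz": 0, "grip": 1}
    - {"dx": 0, "dy": -0.3, "dz": 0.15, "wx": 0, "wy": 0, "wz": 0, "grip": 1}
    - {"dx": 0, "dy": -0.3, "dz": 0.2, "wx": 0, "wy": 0, "wz": 0, "grip": 1}
    - {"dx": 0, "dy": -0.3, "dz": 0.2, "wx": 0, "wy": 0, "wz": 0, "grip": 1}

```text
time_s: 10.7
eef_pos: [0.4436, 0.1098, 0.1478]
ee_rot: [-1.313, 1.03, -1.031]
ft_force: [2.0, 1.3, -5.3]
grip_width: 0.149
```

servo_tool:
  moves:
    - {"dx": 0, "dy": -0.2, "dz": 0.15, "wx": 0, "wy": 0, "wz": 0, "grip": 1}
    - {"dx": 0, "dy": 0, "dz": 0, "wx": 0, "wy": 0, "wz": 0, "grip": 1}
    - {"dx": 0, "dy": 0, "dz": 0, "wx": 0, "wy": 0, "wz": 0, "grip": 1}

```text
time_s: 10.95
eef_pos: [0.4448, 0.1101, 0.1494]
ee_rot: [-1.313, 1.031, -1.031]
ft_force: [1.3, -0.1, -6.2]
grip_width: 0.15
```

```bash
python3 multi.py m2 12; python3 - <<'E'
from h import *
snap('scene','s6')
p,d=load('m2')
cv2.imwrite('pics/m2a.png',cv2.resize(p[205:275,235:305,::-1],None,fx=8,fy=8,interpolation=cv2.INTER_CUBIC))
p,d=load('s6')
cv2.imwrite('pics/s6a.png',cv2.resize(p[165:265,215:305,::-1],None,fx=6,fy=6,interpolation=cv2.INTER_CUBIC))
o=bot.get_obs();print(o['time_s'],o['eef_pos'],o['ft_force'],o['torque'],o['grip_width'])
E
```

```text
11.55 [np.float64(0.3217), np.float64(0.0128), 447, np.float64(0.3172), np.float64(0.0129), 285]
[[-3.6, -68.3, 7.4], [-0.1, -67.5, 9.3], [2.9, -66.8, 9.0], [4.1, -69.7, 11.6], [5.8, -66.2, 7.1], [7.3, -69.0, 12.3], [10.7, -68.1, 14.2], [14.0, -67.4, 15.5], [17.0, -66.7, 15.0], [20.9, -69.0, 15.6], [24.4, -68.1, 18.6], [27.7, -67.3, 19.5], [30.5, -66.7, 17.9], [34.6, -68.9, 20.0], [37.9, -68.1, 21.8], [41.3, -67.3, 24.1], [44.2, -66.6, 23.1], [48.2, -68.9, 24.9], [51.4, -68.1, 26.1], [54.5, -67.3, 26.7], [57.6, -66.6, 26.9], [61.6, -68.8, 29.1], [64.8, -68.1, 30.2], [67.7, -67.4, 29.4], [71.0, -66.5, 32.1], [74.7, -68.9, 31.3], [78.0, -68.0, 34.8], [81.2, -67.2, 36.1], [84.3, -66.5, 36.8], [88.0, -68.8, 37.0], [91.1, -68.0, 38.5], [94.3, -67.2, 40.3], [97.4, -66.4, 41.7], [101.4, -68.5, 45.8], [104.5, -67.7, 47.0], [107.5, -67.0, 46.6], [110.6, -66.2, 48.7], [111.5, -69.0, 51.0], [113.3, -65.7, 45.9], [114.3, -68.4, 49.9], [117.5, -67.6, 52.8], [120.0, -67.2, 47.0]]
0.012 0.098 0.3053071466625391 [0.31516085 0.00974272] 26
0.03 0.098 0.3170576570410337 [0.32812711 0.00878322] 21
0.103 0.122 0.15946949469207258 [0.16083519 0.03052086] 8
11.6 [0.44471374 0.1101371  0.14931543] [ 2.03181417 -0.39358973 -4.78659097] [ 0.40452927 -0.24412799  0.12403229] 0.15127455466719578
```

View pics/m2a.png

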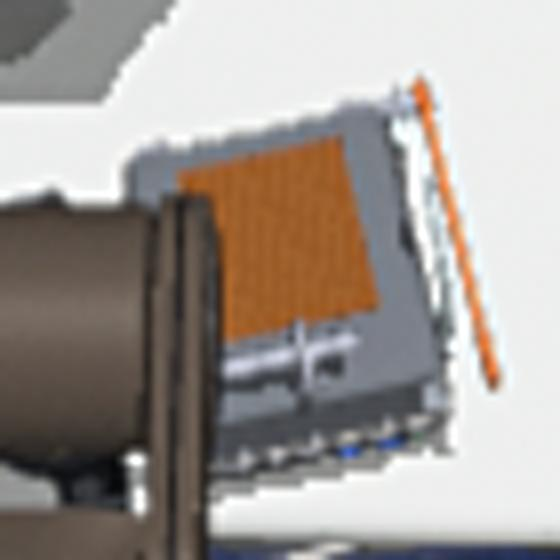

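View pics/s6a.png

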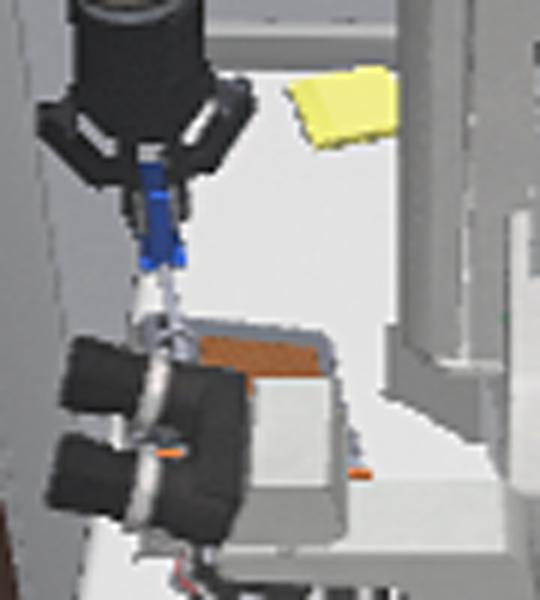

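servo_tool:
  moves:
    - {"dx": 0, "dy": -0.1, "dz": 0.05, "wx": 0, "wy": 0, "wz": 0, "grip": 1}
    - {"dx": 0, "dy": 0, "dz": 0, "wx": 0, "wy": 0, "wz": 0, "grip": 1}
    - {"dx": 0, "dy": 0, "dz": 0, "wx": 0, "wy": 0, "wz": 0, "grip": 1}
    - {"dx": 0, "dy": 0, "dz": 0, "wx": 0, "wy": 0, "wz": 0, "grip": 1}

```text
time_s: 11.93
eef_pos: [0.4451, 0.1103, 0.1504]
ee_rot: [-1.313, 1.031, -1.031]
ft_force: [2.1, 0.1, -4.4]
grip_width: 0.144
```

```bash
python3 multi.py m3 12|grep -v '\[\['; python3 - <<'E'
from h import *
p,d=load('m3');X=cloud('top',d)
for v in range(242,258): print(v,' '.join(f"{int(round(1000*np.nan_to_num(X[v,u,2]))):3d}" for u in range(261,290)))
o=bot.get_obs();print(o['time_s'],o['eef_pos'],o['ft_force'],o['grip_width'],abs(o['joint_velocities']).max())
E
```

```text
12.5333 [np.float64(0.336), np.float64(0.0128), 446, np.float64(0.3327), np.float64(0.0127), 285]
0.012 0.098 0.3030076465728468 [0.31263477 0.00962609] 26
0.03 0.098 0.3073829752493006 [0.31744436 0.00925212] 21
0.103 0.122 0.1810423473746975 [0.1830466  0.02883535] 8
242 428 384  97  96  97  98  98  99  97  98  99  99  98  97  99  99 100 101 100 100 101 101 102 101 100 101 101  99  60
243 428 383  98  98  99  97  99  98  99 100 101  99 100 101  99  99 100 101 102 101 103 103 102 102 103 101 102 100  61
244 428 383  97  99  98  99 100  99  99 101  99 130 100 102 104 103 103 101 101 101 103 103 103 103 104 104 106 105  99
245 429 382  99 100 102 102 100 101 101 101 137 138 102 102 102 102 105 101 103 103 104 102 104 105 106 103 102 104 101
246 428 382 101 102 101 102 101  99 102 102 119 141 100 101 103 103 134 136 134 102 103 104 105 106 106 106 105 106 102
247 428 382 100 100 103 100 102 102 103 103 103 140 136 138 136 136 136 136 135 106 106 105 106 106 106 108 107 106 106
248 426 381 103 103 103 102 102 135 137 135 136 142 141 138 136 136 136 134 105 105 107 107 106 107 108 107 10
[... 512 characters left out ...]
9 109 110 109 107 109 109 117 133 131 111 108 110 110 109 112 107 107 106 104  58  57  59  58  58
254 422 381 108 108 109 109 111 110 111 111 110 110 110 110 110 109 109 108 106  62  58  59  58  60  58  59  60  59  59
255 422 110 109 110 111 111 110 110 110 110 112 110 108 109 105  59  58  60  58  60  58  59  58  59  60  59  60  60  59
256 418 110 111 110 110 110 109 109 109 108 101  58  58  59  60  59  59  60  60  60  60  58  60  56  58  58  58  58  57
257 415 110 107 109 108 105  59  59  60  58  58  58  60  59  60  59  57  59  59  57  57  58  57  58  50  52  51  51  49
12.5333 [0.44509204 0.11027265 0.15032174] [ 0.68313319  0.98116043 -3.45824177] 0.15150280433804325 0.0011155575845223252
```

```bash
python3 -c "
from station import bot
print(bot.hand_in()); print(bot.get_obs()['time_s'])"
```

```text
the job is handed in; nothing more can be done
None
the job is handed in; nothing more can be done
```

I gripped the rod by its handle with 110 N and pushed its end through the ring from the left while the lid was shut. I then lifted the lid along the hinge arc and handed in at about 12.5 s, with the rod still holding it. The hand-in reports no verdict.

**Last checks:**
- **Rod in the ring:** the rod is level and about 19 mm through the ring. The lid's downward load reads about 3.5 to 5 N, and the last joint-speed reading was about 0.001 rad/s.
- **Robot and marker:** the gripper opening stayed steady throughout. The marker arm shows no measurable movement, and the forces showed no sign of the gripper or arm touching the lid.
- **Lid angle:** the depth image gives 0.334 rad.

**One disagreement:** two ways of reading the marker angle do not match.
- A straight-line fit along the marker bar gives 0.303 to 0.317 rad, but puts the bar about 5 to 6 mm above the hinge line.
- Assuming the bar is centred on the hinge line gives about 0.36 to 0.39 rad.

I held the lid between the two, which should be within about 0.03 to 0.05 rad of the true angle, against the 0.08 rad allowed.

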